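# Slide the badge case through the chute flap

## Task

On the plywood sorting chute, push the flat rectangular badge case along its lane with the fingertips, in under the hanging metal flap, until it has dropped off the sill and lies flat in the tray behind; then draw the fingers back out so that the flap swings shut. Only push it: do not pick it up or carry it. Leave the round tin and the other things on the table where they are.

Things in the scene. Friction and masses are not known exactly. Their poses are not given: they have to be found in the camera images.
- chute: Plywood sorting chute, fixed, 316 x 204 mm. Origin at table height under the middle of the flaps' hinge line; x points from the loading deck through the flaps to the tray, y left, z up. Deck top 46 mm above the table, x = -160 to +3 mm (sill edge). Two lanes, centred at y = +49 and -49 mm, each 90 mm wide between rails 8 mm thick, 18 mm above the deck, x = -140 to 0 mm
- sill (a point): Middle of the sill edge, where the deck ends, 3 mm past the hinge line (chute x), at deck height, 46 mm above the table. Axes as the chute's. Past it the floor steps down 22 mm into the tray
- tray (a point): Centre of the tray floor behind the sill, 24 mm above the table. Axes as the chute's. The tray is 147 mm long (chute x = 3 to 150 mm), open above, one tray across both lanes, rim 60 mm above the table
- flap_left_pin (a point): Middle of the left flap's hinge axis, 112 mm above the table (66 mm above the deck), at chute x = 0, y = +49 mm. Hinge bar along y with a 10 mm barrel; aluminium cheeks 16 mm long (chute x), 8 mm thick stand at y = -98, 0, +98 mm to height 122 mm. To reach past the hinge line, fingers must lean 30 to 45 degrees from vertical, tips forward, to clear the bar
- flap_right_pin (a point): The same for the right flap, at chute y = -49 mm
- case: White plastic badge case, thin grey seam, 90 (own x) x 56 (own y) x 26 mm high, 0.08 to 0.17 kg. Origin at the centre of its underside. Starts in the left or right lane, x axis about along the chute's, front 15 to 45 mm before the flap. Pushed over the sill it tips nose down, its tail rising up to 22 mm at first, and lies flat once its tail has passed the sill edge
- tin: Round aluminium tin, 48 mm diameter, 26 mm high, standing on the deck in the other lane. Origin at the centre of its underside. To be left alone
- flap_left (a joint): Angle of the left lane's flap (chute y = +49 mm), rad: 0 hanging shut, grows as its lower edge swings towards the tray (to 1.6). Aluminium plate 84 mm wide, 2 mm thick, 0.05 kg; its lower edge hangs 54 mm above the table, 8 mm above the deck. Opens only towards the tray, at a push of about 1 N; falls shut by its weight in about half a second
- flap_right (a joint): The same for the flap of the right lane (chute y = -49 mm)
- mug: Blue mug, 80 mm across, 92 mm high, bystander on the table. Origin at the centre of its underside
- jar: Small jar with a dark cap, 60 mm across, 75 mm high, bystander. Origin at the centre of its underside
- tape: Cardboard ring (tape core), 96 mm across, 24 mm high, bystander. Origin at the centre of its underside
- brush: Hand brush lying on the table, bystander
- carton: Cardboard box 75 x 110 x 45 mm, bystander. Origin at the centre of its underside
- blister: Black flat pack 70 x 50 x 14 mm, bystander. Origin at the centre of its underside
- blister2: Red flat pack 50 x 50 x 14 mm, bystander. Origin at the centre of its underside
Things that resemble listed ones, but are neither listed nor needed, are in the scene too. Of the things that look like the case, the smallest one is meant.

How it is judged:
On the way, in this order (a step that is already met when the one before it is completed fails the run):
1. the case has been pushed in under a flap and holds it open (x of case in the frame of chute above -0.015 m and value of joint any of flap_left, flap_right above 0.35 rad), for 0.1 s.
2. the case has dropped off the sill into the tray (x of case in the frame of chute between 0.044 and 0.11 m and y of case in the frame of chute between -0.1 and 0.1 m and z of case in the frame of chute below 0.03 m), for 0.1 s.
At the end, for the whole second after the job is handed in: The case lies flat (within 0.12 rad, right way up) and at rest on the tray floor behind the sill (its underside centre 44 to 110 mm past the flap line and under 30 mm above the table), and both flaps hang shut (under 0.08 rad) (all of step 2 and angle between case's own z axis and vertical below 0.12 rad and linear speed of case below 0.02 m/s and value of joint each of flap_left, flap_right below 0.08 rad); the robot touches nothing.
It fails at once if the case is lifted (its underside centre more than 14 mm above the deck) (z of case in the frame of chute above 0.06 m).
It fails at once if the tin is moved more than 15 mm (distance of tin from where it was at the start of the episode above 0.015 m).
It fails at once if another thing on the table is moved more than 20 mm (distance of any of mug, jar, tape, brush, carton, blister, blister2 from where it was at the start of the episode above 0.02 m).
It also fails if it takes over 35 s, if anything falls off the work surface, if the arm or the gripper's body presses on something with over 40 N, if the wrist force passes 120 N, or if a joint passes its speed limit or range.

## Robot

A 7-joint arm with a two-finger parallel gripper is mounted at the origin on the work surface. World frame = base frame: x ahead of the robot, y to its left, z up, the work surface at z = 0. Lengths are in m, angles in rad, forces in N, time in s.
With the tool pointing down it reaches from about 0.425 to 0.925 m from the base axis. Payload 6.8 kg.
Tool frame: the origin (TCP) lies midway between the tips of the shut fingers; the grasp point (between the pads) lies 19 mm behind it; z points along the fingers, y is the direction in which the jaws open and shut (so a half turn about z gives the same grasp; the last joint's range is limited). The gripper opens to 85 mm and grips with 20 to 120 N. Pads are 22 mm wide; open, the fingers measure 114 mm over their backs; the gripper's body (76 mm by 85 mm) begins 54 mm behind the grasp point. The pads swing forward as they close: fully open they stand 13 mm farther back than shut.
Start: joints at [-1.334, 0.477, 0.022, 1.555, -0.011, 1.109, -0.083], TCP at [0.228, 0.635, 0.231] pointing down, gripper open.
Joint ranges: [-2.96, 2.96], [-0.34, 2.1], [-1.41, 1.46], [0.24, 2.44], [-1.37, 4.51], [0.17, 1.92], [-2.96, 2.96]. Speed limits (rad/s): [2.39, 2.39, 3.14, 3.14, 3.14, 3.14, 3.14].

## Interface

Orientations are given as a unit quaternion [w, x, y, z].
In Python, from station import bot, vision gives the robot as it stands.
- The arm moves only by the tool move_arm, never from a script. Its argument "increments" is text: rows parted by semicolons, each of 7 numbers parted by spaces: the opening, from 0 (shut) to 1 (fully open), then the shift along the world's x, y, z in mm, then the turn, a rotation vector about the world's x, y, z in rad. In form: grip x y z rx ry rz; .... A call has exactly 8 rows; each row shifts and turns the commanded pose from where the row before left it; what a row does not reach is not made up. A row lasts 1/8 s, in which the tool goes at most 62.5 mm and 10.7 degrees, less where a joint would pass 70% of its speed; a pose out of reach is approached as far as the arm can. A call with a gripper value outside its range is refused whole. The fingers move at their own pace and stop on an object; "newtons" is the grip in N (left out, the last holds). Time passes only in rows, so rows that do not move let the fingers close, or fill a call up. It gives the time, the measured TCP pose, the force and the opening at its end, in the units of the state.
- bot.get_obs(): the state, without advancing time (a new reading comes with each control period).
- vision.read_camera(name): name is "scene" or "top" or "wrist"; returns (picture, depth): 480x640x3 uint8, red, green, blue; 480x640 float32, m along the optical axis (not along the pixel's ray), 0 where there is no reading.
- vision.calibration(name): a dict with "fx", "fy", "cx", "cy" (pixels), "R" (3x3) and "t" (3): a world point X has camera coordinates R X + t; the wrist camera has in their place "hand_eye" (4x4, takes a point from camera to tool coordinates, whose origin is the TCP and whose axes are the flange's). Camera axes: x right, y down, z forward; pixel columns grow to the right and rows downward; lengths in m; the calibration is good to about 2 mm. A picture is of the moment at which its call begins: read the wrist's pose just before it. calibration takes no time and is no camera call.
- bot.hand_in(): hands the job in, once; it reports no verdict.
The state is a dict: "t": time; "q": joint angles; "joint_vel": joint speeds; "joint_torque": joint torques, N m; "eef_pos": TCP position; "tool_rot": TCP orientation; "contact_force": force on the tool from outside, world axes, zero at the start; "torque": the same for the moment, N m; "gripper_width": opening from 0.0 (shut) to 1.0 (fully open).
Only numpy, scipy, OpenCV 4.12 (cv2) and the standard library are available. Lean on these libraries where they do the work, as an engineer would, in place of code of your own. Each camera call takes 0.05 s, during which the arm holds its last target.

## Working session

There is one attempt and no reset: what is moved stays moved. The work goes in short steps, Python scripts to look and compute and a tool call to move; the robot and the scene stay as the last step left them, time stands still between calls to the robot, and variables do not carry over. Pictures are saved under pics/ and viewed, and the job is handed in when it is done.

Besides the shell and the picture viewer there is one more tool, called after "Emit:" by a JSON object that holds its "method" and its "body", one argument or row to a line. move_arm: Moves the arm, as the interface text tells. Its arguments: {"type":"object","properties":{"increments":{"type":"string"},"newtons":{"type":"number"}},"required":["increments"]}

```bash
mkdir -p pics; ls
python3 - <<'E'
from station import bot, vision
import cv2,numpy as np
o=bot.get_obs();print({k:np.round(v,3) for k,v in o.items()})
for n in ["scene","top"]:
    p,d=vision.read_camera(n)
    cv2.imwrite(f"pics/{n}0.png",p[:,:,::-1]);np.savez(f"{n}0.npz",p=p,d=d)
    print(n,vision.calibration(n))
print(vision.calibration("wrist"))
E
```

```text
pics
{'t': np.float64(0.0), 'q': array([-1.334,  0.478,  0.022,  1.556, -0.011,  1.109, -0.083]), 'joint_vel': array([-0.   ,  0.   , -0.   , -0.002, -0.001,  0.001,  0.001]), 'joint_torque': array([ 1.0000e-03, -5.9646e+01,  1.6090e+00, -2.8118e+01,  1.3000e-02,
        9.0000e-03, -0.0000e+00]), 'eef_pos': array([0.228, 0.635, 0.23 ]), 'tool_rot': array([-0.   ,  0.172,  0.985, -0.001]), 'contact_force': array([-0.104,  0.816, -0.172]), 'torque': array([0.026, 0.027, 0.011]), 'gripper_width': np.float64(0.997)}
scene {'fx': 477.02609100552365, 'fy': 477.02609100552365, 'cx': 321.57437347716876, 'cy': 229.2380243896942, 'R': array([[-0.78596566,  0.6182452 ,  0.0055546 ],
       [ 0.48079778,  0.6168298 , -0.62318094],
       [-0.38870487, -0.48712818, -0.78205796]]), 't': array([ 0.39925851, -0.18992989,  1.2630287 ])}
top {'fx': 459.372480910262, 'fy': 459.372480910262, 'cx': 318.4654816246282, 'cy': 244.84558916470135, 'R': array([[ 0.02213801, -0.99966484, -0.01342104],
       [-0.99467963, -0.02067269, -0.10092116],
       [ 0.10060989,  0.01558383, -0.9948039 ]]), 't': array([0.00137452, 0.50702877, 1.2342317 ])}
{'fx': 382.3317152346877, 'fy': 382.3317152346877, 'cx': 312.3950043318928, 'cy': 238.28067773599125, 'hand_eye': array([[ 1.34446362e-03, -9.48867087e-01, -3.15673001e-01,
         8.18508661e-02],
       [ 9.99998712e-01,  9.99163923e-04,  1.25569220e-03,
         5.88528449e-04],
       [-8.76075929e-04, -3.15674283e-01,  9.48867209e-01,
        -1.41819360e-01],
       [ 0.00000000e+00,  0.00000000e+00,  0.00000000e+00,
         1.00000000e+00]])}
```

View pics/scene0.png

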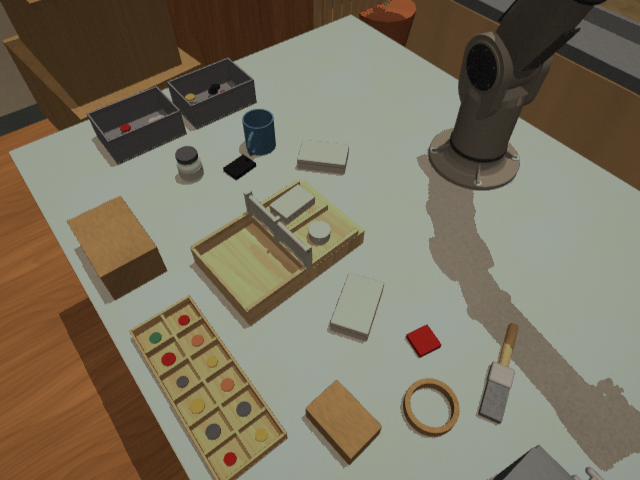

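View pics/top0.png

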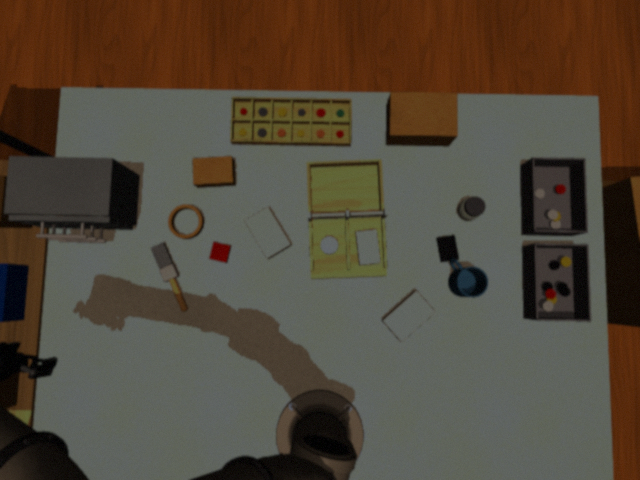

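Case-like white boxes are at top pixels (368,247) in the lane, (268,232) on the table and (408,315) on the table. The one in the lane looks smallest and lies in a lane, as described. I'll measure and crop to confirm.

```bash
cat > h.py <<'E'
import numpy as np,cv2
from station import bot,vision
def cloud(n,d,T=None):
    c=vision.calibration(n);v,u=np.mgrid[0:480,0:640]
    P=np.stack([(u-c['cx'])/c['fx']*d,(v-c['cy'])/c['fy']*d,d],-1)
    if T is None: return (P-c['t'])@c['R']
    return P@T[:3,:3].T+T[:3,3]
E
python3 - <<'E'
from h import *
for n,boxes in [("top",{'case':(352,225,385,268),'w2':(240,200,295,262),'w3':(375,285,440,345)}),("scene",{'case':(268,185,318,222),'w3':(290,135,355,175),'w2':(325,265,390,340)})]:
    f=np.load(n+"0.npz");X=cloud(n,f['d']);p=f['p'].astype(int)
    if n=="top":
        print("table z",np.median(X[350:380,450:500,2]))
    for k,(a,b,c,e) in boxes.items():
        x=X[b:e,a:c].reshape(-1,3);col=p[b:e,a:c].reshape(-1,3)
        zt=0.072 if k=='case' else None
        if zt is None:
            zs=x[:,2];h,ed=np.histogram(zs[zs>0.012],bins=40,range=(0.01,0.06));zt=ed[h.argmax()]
        m=(abs(x[:,2]-zt)<0.006)
        r=cv2.minAreaRect((x[m][:,:2]*1000).astype(np.float32)); print(n,k,zt,m.sum(),np.median(x[m][:,2]),r, np.round(np.median(col[m],0)))
    # chute: points with z>0.02 in region
    sl=(slice(155,285),slice(300,392)) if n=="top" else (slice(170,325),slice(185,370))
    x=X[sl].reshape(-1,3);m=(x[:,2]>0.03)&(x[:,2]<0.14)
    print('chute',m.sum(),cv2.minAreaRect((x[m][:,:2]*1000).astype(np.float32)))
    m=(x[:,2]>0.1)&(x[:,2]<0.14);print('bar',m.sum(),cv2.minAreaRect((x[m][:,:2]*1000).astype(np.float32)),x[m].mean(0))
    # tin
p=np.load("top0.npz")['p'];a=cv2.resize(p[150:285,300:395,::-1],None,fx=4,fy=4,interpolation=cv2.INTER_CUBIC)
p=np.load("scene0.npz")['p'];b=cv2.resize(p[170:320,185:370,::-1],None,fx=4*135/150,fy=4*135/150,interpolation=cv2.INTER_CUBIC)[:540]
im=np.zeros((540,800,3),np.uint8);im=np.hstack([a,b]);im=cv2.resize(im,None,fx=min(1,800/im.shape[1]),fy=min(1,800/im.shape[1]));cv2.imwrite("pics/crop0.png",im)
E
```

```text
table z 9.65171564869524e-05
top case 0.072 734 0.07218650731372087 ((506.3702697753906, -125.26699829101562), (103.6423110961914, 75.23770904541016), 1.665503740310669) [ 95. 100.  94.]
top w2 0.034999999999999996 1215 0.03567530746606224 ((538.7247924804688, 153.47901916503906), (124.83208465576172, 76.82089233398438), 32.72626495361328) [ 96. 100.  93.]
top w3 0.034999999999999996 1323 0.03558365566628961 ((321.755859375, -233.58883666992188), (77.790771484375, 124.44577026367188), 42.196773529052734) [ 96. 100.  95.]
chute 5798 ((579.7950439453125, -60.98957061767578), (317.4176025390625, 204.60498046875), 3.3900201320648193)
bar 337 ((580.7186889648438, -61.430259704589844), (16.816959381103516, 202.81077575683594), 3.664182424545288) [ 0.58044025 -0.06264838  0.1169764 ]
scene case 0.072 800 0.07102727372853077 ((500.891357421875, -96.23297119140625), (92.15660858154297, 124.8616943359375), 4.354869842529297) [156. 162. 144.]
scene w3 0.033749999999999995 1050 0.034546814021274685 ((323.0128479003906, -230.16961669921875), (80.45887756347656, 123.32213592529297), 42.523685455322266) [156. 162. 144.]
scene w2 0.034999999999999996 2125 0.03491010637682266 ((539.8506469726562, 156.0363006591797), (127.230224609375, 76.8425521850586), 32.3876838684082) [156. 163. 145.]
chute 9743 ((592.2528076171875, -87.7110595703125), (416.3680114746094, 439.1881408691406), 50.983455657958984)
bar 564 ((581.2590942382812, -58.83130645751953), (18.20697593688965, 206.5579071044922), 3.393551826477051) [ 0.58258064 -0.05201566  0.1144017 ]
```

View pics/crop0.png

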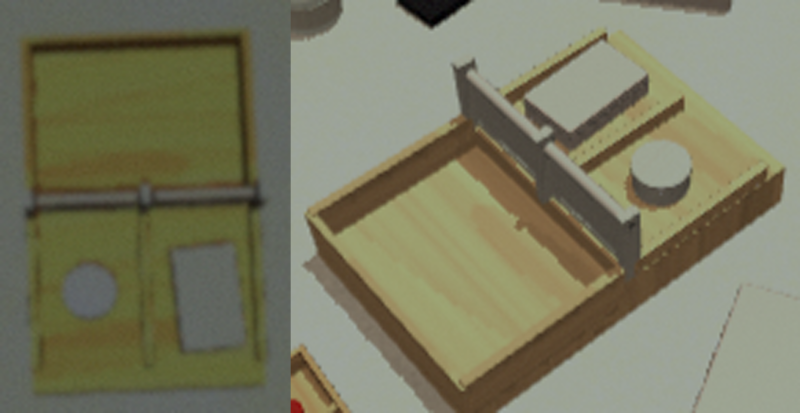

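```bash
cat >> h.py <<'E'
YAW=np.radians(3.5);O=np.array([0.581,-0.0605,0])
Rc=np.array([[np.cos(YAW),-np.sin(YAW),0],[np.sin(YAW),np.cos(YAW),0],[0,0,1]])
def toc(X): return (X-O)@Rc
def tow(c): return np.asarray(c)@Rc.T+O
def ang(r):
    b=cv2.boxPoints(r)
    e=[b[1]-b[0],b[2]-b[1]];e=max(e,key=np.linalg.norm);a=np.degrees(np.arctan2(e[1],e[0]));return (a+90)%180-90
E
python3 - <<'E'
from h import *
for n in ["top","scene"]:
    f=np.load(n+"0.npz");X=cloud(n,f['d']);C=toc(X);p=f['p'].astype(float)
    sat=(p.max(-1)-p.min(-1))/p.max(-1)
    z=C[...,2]
    m=(abs(z-0.072)<0.006)&(sat<0.18)&(C[...,0]>-.17)&(C[...,0]<-.015)&(abs(C[...,1])<.1)
    for nm,mm in(('case',m&(C[...,1]<0)),('tin',m&(C[...,1]>0))):
        q=C[mm][:,:2]*1000;r=cv2.minAreaRect(q.astype(np.float32));print(n,nm,mm.sum(),r,ang(r),q.min(0),q.max(0),q.mean(0))
    # outer walls
    w=(z>.03)&(z<.068)&(abs(C[...,1])<.12)&(C[...,0]>-.18)&(C[...,0]<.18)
    print('walls',np.percentile(C[w][:,0],[.5,99.5]),np.percentile(C[w][:,1],[.5,99.5]))
    b=(z>.108)&(z<.14)&(abs(C[...,1])<.12)&(abs(C[...,0])<.05)
    q=C[b];print('bar',np.percentile(q[:,0],[2,50,98]),q[:,1].min(),q[:,1].max(),'slope deg',np.degrees(np.polyfit(q[:,1],q[:,0],1)[0]),q[:,2].max())
    w=(z>.054)&(z<.066)&(C[...,0]<-.02)&(C[...,0]>-.135)
    for a,bb in((-.12,-.085),(-.015,.015),(.085,.12)):
        k=w&(C[...,1]>a)&(C[...,1]<bb);q=C[k]
        if k.sum()>10:print('rail',k.sum(),q[:,1].min(),q[:,1].max(),np.median(q[:,1]),'slope',np.degrees(np.polyfit(q[:,0],q[:,1],1)[0]))
E
```

```text
top case 677 ((-84.10014343261719, -52.22984313964844), (88.52251434326172, 54.788047790527344), 4.6411261558532715) 4.6411285 [-129.50291066  -81.60303149] [-40.17262743 -23.3560993 ] [-84.52093995 -52.49572981]
top tin 237 ((-74.54337310791016, 48.82292175292969), (42.39448928833008, 45.04075622558594), 87.70113372802734) -2.298874 [-97.16555347  27.49631777] [-51.82754146  70.35875382] [-74.78872912  49.49130458]
walls [-0.15952468  0.1553304 ] [-0.1014796  0.1011514]
bar [-0.00764296 -0.00077338  0.00612961] -0.1022922307845389 0.10047213578752451 slope deg 0.00819012740499282 0.12691681690624335
rail 118 -0.10255006577469142 -0.09337251959834522 -0.09728742935534193 slope -0.01871249171538025
rail 106 -0.004130725714670601 0.004148331837134292 -2.2417487530975455e-05 slope -0.42430612872331575
rail 106 0.09387783672222637 0.10201882266721685 0.09785103054172373 slope -0.4952682070300621
scene case 715 ((-82.53468322753906, -51.33169174194336), (90.5229721069336, 56.01913833618164), 4.638997554779053) 4.639 [-127.91113723  -82.2809249 ] [-38.31448428 -21.11802135] [-81.95670612 -50.40513522]
scene tin 314 ((-73.19424438476562, 52.04228973388672), (46.40999984741211, 45.51679229736328), 70.92970275878906) 70.92969 [-96.65634509  28.53618096] [-49.37562291  75.84458048] [-72.82495005  52.35969053]
walls [-0.15859006  0.15671753] [-0.09970124  0.10511546]
bar [-0.00615542  0.00224847  0.00877787] -0.10164134799887617 0.10493396581036198 slope deg -0.0058894459856092185 0.12584215479818575
rail 203 -0.10091987944914356 -0.08984337793747063 -0.09337710348271665 slope -0.01368030886832376
rail 218 -0.0032455300092228967 0.007871771721399561 0.004771572245156522 slope -0.5602467494254799
rail 254 0.09552424478446936 0.10528060633217738 0.10203532148389802 slope -0.06729111648214114<stdin>:4: RuntimeWarning: invalid value encountered in divide
```

The lane item measures 90x56 mm and matches the case. The table ones are about 125x77 mm, so they are decoys. In the chute frame the case is at (-83,-52) mm with a yaw of about +4.6°, in the right lane. The tin is at (-74,+50). I'll move towards the lane now.

Emit:
{"method": "move_arm", "body": {
  "increments": "0.3 34 -42 0 0 0 0.05;0.3 34 -42 0 0 0 0.05;0.3 34 -42 0 0 0 0.05;0.3 34 -42 0 0 0 0.05;0.3 34 -42 0 0 0 0.05;0.3 34 -42 0 0 0 0.05;0.3 34 -42 0 0 0 0.05;0.3 34 -42 0 0 0 0.05",
  "newtons": 40
}}

```text
t: 1.1
eef_pos: [0.5009, 0.2977, 0.2311]
tool_rot: [-0.0, -0.028, 1.0, -0.0]
contact_force: [0.6, -0.1, 0.1]
gripper_width: 0.303
```

Run:
```python
from h import *
o=bot.get_obs();print({k:np.round(v,3) for k,v in o.items()})
```

```text
{'t': np.float64(1.1), 'q': array([-0.709,  0.325,  0.082,  1.787, -0.031,  1.031,  1.013]), 'joint_vel': array([ 0.656,  0.075,  0.117, -0.097, -0.048,  0.023,  1.184]), 'joint_torque': array([ -3.911, -50.04 ,   1.611, -25.825,   0.095,   0.143,  -1.585]), 'eef_pos': array([0.501, 0.298, 0.231]), 'tool_rot': array([-0.   , -0.028,  1.   , -0.   ]), 'contact_force': array([ 0.593, -0.14 ,  0.069]), 'torque': array([ 0.033, -0.067,  0.008]), 'gripper_width': np.float64(0.303)}
```

Emit:
{"method": "move_arm", "body": {
  "increments": "0.3 -8 -52.3 0 0 0 0.005;0.3 -8 -52.3 0 0 0 0;0.3 -8 -52.3 0 0 0 0;0.3 -8 -52.3 0 0 0 0;0.3 -8 -52.3 0 0 0 0;0.3 -8 -52.3 0 0 0 0;0.3 -8 -52.3 0 0 0 0;0.3 -8 -52.3 0 0 0 0"
}}

```text
t: 2.1
eef_pos: [0.4354, -0.1207, 0.2313]
tool_rot: [0.0, -0.03, 1.0, 0.0]
contact_force: [0.6, -0.1, -0.1]
gripper_width: 0.303
```

Run:
```python
from h import *
o=bot.get_obs();print({k:np.round(v,3) for k,v in o.items()});print(toc(o['eef_pos']))
p,d=vision.read_camera("wrist");cv2.imwrite("pics/w1.png",p[:,:,::-1])
```

```text
{'t': np.float64(2.1), 'q': array([-0.194,  0.099,  0.353,  2.084, -0.042,  0.965,  1.812]), 'joint_vel': array([ 0.582,  0.049,  0.404, -0.04 , -0.063, -0.003,  1.012]), 'joint_torque': array([ -3.593, -31.223,   0.251, -24.614,   0.114,   0.226,  -1.379]), 'eef_pos': array([ 0.435, -0.121,  0.231]), 'tool_rot': array([ 0.  , -0.03,  1.  ,  0.  ]), 'contact_force': array([ 0.596, -0.095, -0.067]), 'torque': array([-0.001, -0.06 ,  0.037]), 'gripper_width': np.float64(0.303)}
[-0.14895652 -0.05117848  0.23127914]
```

View pics/w1.png

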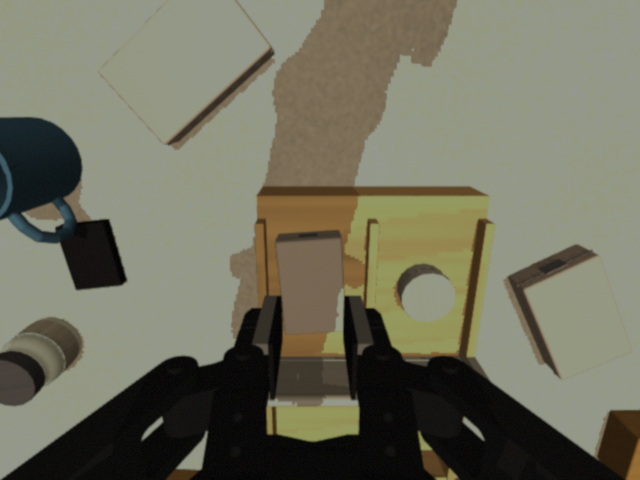

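Emit:
{"method": "move_arm", "body": {
  "increments": "0.3 -3 0 -22 0 0 0;0.3 0 0 -22 0 0 0;0.3 0 0 -22 0 0 0;0.3 0 0 -22 0 0 0;0.3 0 0 -22 0 0 0;0.3 0 0 -22 0 0 0;0.3 0 0 -20 0 0 0;0.3 0 0 -18 0 0 0"
}}

```text
t: 3.15
eef_pos: [0.4329, -0.1188, 0.0604]
tool_rot: [-0.0, -0.03, 1.0, 0.0]
contact_force: [-0.6, 1.0, 0.5]
gripper_width: 0.3
```

Run:
```python
from h import *
o=bot.get_obs();print({k:np.round(v,3) for k,v in o.items()});print(toc(o['eef_pos']))
p,d=vision.read_camera("wrist");q,d=vision.read_camera("scene");cv2.imwrite("pics/w2.png",np.hstack([cv2.resize(p,(400,300)),cv2.resize(q[120:345,150:450],(400,300))])[:,:,::-1])
```

```text
{'t': np.float64(3.15), 'q': array([-0.11 ,  0.388,  0.285,  2.234, -0.207,  0.544,  1.964]), 'joint_vel': array([ 0.123,  0.285, -0.131,  0.068, -0.169, -0.35 ,  0.151]), 'joint_torque': array([ -0.67 , -41.688,   4.067, -15.852,   0.235,   0.47 ,  -0.194]), 'eef_pos': array([ 0.433, -0.119,  0.06 ]), 'tool_rot': array([-0.  , -0.03,  1.  ,  0.  ]), 'contact_force': array([-0.598,  0.958,  0.476]), 'torque': array([ 0.023,  0.019, -0.037]), 'gripper_width': np.float64(0.3)}
[-0.15141665 -0.04915645  0.06040748]
```

View pics/w2.png

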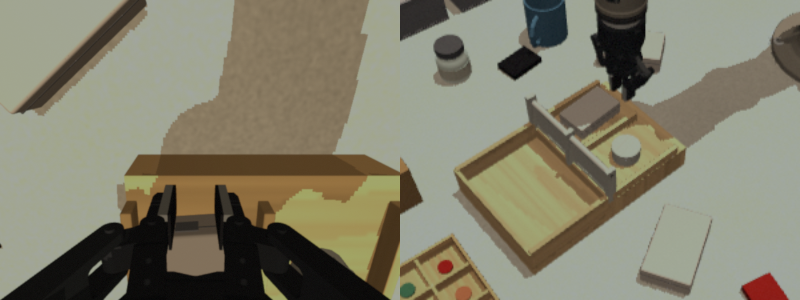

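```bash
cat > fk.py <<'E'
import numpy as np
from scipy.spatial.transform import Rotation as R
from scipy.optimize import least_squares
import itertools
D=[([-1.334,.478,.022,1.556,-.011,1.109,-.083],[.228,.635,.230],[0,.172,.985,-.001]),
([-0.709,0.325,0.082,1.787,-0.031,1.031,1.013],[.501,.298,.231],[0,-.028,1,0]),
([-0.194,0.099,0.353,2.084,-0.042,0.965,1.812],[.4354,-.1207,.2313],[0,-.03,1,0]),
([-0.11,0.388,0.285,2.234,-0.207,0.544,1.964],[.433,-.119,.060],[0,-.03,1,0])]
def rz(a):return R.from_rotvec([0,0,a])
def ry(a):return R.from_rotvec([0,a,0])
def fk(p,s,q):
    h,L1,a,L2,b,L3,c1,c7,a2=p
    r=rz(s[0]*q[0]+c1);x=np.array([0,0,h]);
    r=r*ry(q[1]);x=x+r.apply([0,0,L1]);r=r*rz(s[1]*q[2]);x=x+r.apply([a,0,0]);r=r*ry(q[3]);x=x+r.apply([a2,0,L2])
    r=r*rz(s[2]*q[4])*ry(q[5]);x=x+r.apply([b,0,L3]);r=r*rz(s[3]*q[6]+c7)
    return x,r
def res(p,s):
    e=[]
    for q,x,w in D:
        X,r=fk(p,s,q);e+=list(X-x)
        e+=list(.3*(R.from_quat([w[1],w[2],w[3],w[0]]).inv()*r).as_rotvec())
    return np.array(e+list((np.array(p)[[2,4,8]])*.002))
if __name__=="__main__":
    out=[]
    for s in itertools.product([-1,1],repeat=4):
        for c7 in(0,1.57,3.1,-1.57):
            f=least_squares(res,[.3,.3,0,.3,0,.25,0,c7,0],args=(s,));out.append((f.cost,s,f.x.round(4)))
    out.sort(key=lambda t:t[0])
    for o in out[:4]:print(*o)
    p,s=out[0][2],out[0][1];print(np.round(res(p,s),4))
E
python3 fk.py
```

```text
7.228945749973429e-05 (-1, -1, -1, -1) [-1.40275e+01  4.63400e-01  1.19000e-02  4.57800e-01 -2.43000e-02
 -1.40558e+01 -1.01500e-01  1.47020e+00 -1.70000e-03]
7.228945749997188e-05 (-1, -1, -1, -1) [-1.40274e+01  4.63400e-01  1.19000e-02  4.57800e-01 -2.43000e-02
 -1.40558e+01 -1.01500e-01  1.47020e+00 -1.70000e-03]
7.228945750048964e-05 (-1, -1, -1, -1) [-1.40274e+01  4.63400e-01  1.19000e-02  4.57800e-01 -2.43000e-02
 -1.40558e+01 -1.01500e-01  1.47020e+00 -1.70000e-03]
0.006053979585138325 (-1, -1, 1, -1) [ 0.0798  0.5178  0.0025  0.4613 -0.0186  0.1069 -0.0965  1.5863 -0.0056]
[ 0.0035  0.0006  0.0013 -0.0002  0.     -0.0002 -0.0007 -0.0064 -0.0013
 -0.0001  0.0001 -0.0002  0.0051  0.0055 -0.0022 -0.0001 -0.0001  0.0003
  0.0004  0.0047  0.0019 -0.0001  0.0002  0.0001  0.     -0.     -0.    ]
```

Emit:
{"method": "move_arm", "body": {
  "increments": "0.3 6 0.1 0 0.0037 -0.06 0;0.3 6 0.1 0 0.0037 -0.06 0;0.3 6 0.1 0 0.0037 -0.06 0;0.3 6 0.1 0 0.0037 -0.06 0;0.3 6 0.1 0 0.0037 -0.06 0;0.3 6 0.1 0 0.0037 -0.06 0;0.3 6 0.1 0 0.0037 -0.06 0;0.3 6 0.1 0 0.0037 -0.06 0"
}}

```text
t: 4.25
eef_pos: [0.4753, -0.0972, 0.068]
tool_rot: [0.18, -0.013, 0.984, 0.006]
contact_force: [-0.4, -0.0, -0.2]
gripper_width: 0.299
```

```bash
cat > st.py <<'E'
import sys
from h import *
from scipy.spatial.transform import Rotation as R
o=bot.get_obs();print({k:np.round(o[k],3) for k in('t','q','contact_force','gripper_width')});print('tcp chute mm',np.round(toc(o['eef_pos'])*1000,1))
w=o['tool_rot'];r=R.from_quat([w[1],w[2],w[3],w[0]]).as_matrix();T=np.eye(4);T[:3,:3]=r;T[:3,3]=o['eef_pos']
zc=r[:,2]@Rc;yc=r[:,1]@Rc;print('lean deg',np.degrees(np.arctan2(zc[0],-zc[2])),'toolz',zc.round(3),'tooly',yc.round(3))
q,d=vision.read_camera("scene");C=toc(cloud("scene",d));pf=q.astype(float);sat=(pf.max(-1)-pf.min(-1))/(pf.max(-1)+1)
m=(sat<.18)&(pf.max(-1)>90)&(C[...,2]>.03)&(C[...,2]<.1)&(C[...,0]>-.17)&(C[...,0]<.15)&(C[...,1]<-.015)&(C[...,1]>-.1)
if m.sum()>20:
    v=C[m]*1000;print('white right lane n',m.sum(),'x',np.percentile(v[:,0],[1,99]).round(),'y',np.percentile(v[:,1],[1,99]).round(),'z',np.percentile(v[:,2],[1,50,99]).round())
p,_=vision.read_camera("wrist")
cv2.imwrite(f"pics/{sys.argv[1]}.png",np.hstack([cv2.resize(p,(300,225)),np.zeros((225,0,3),np.uint8)])[:,:,::-1]) if 0 else None
a=cv2.resize(q[150:330,180:380],(500,450),interpolation=cv2.INTER_CUBIC);b=np.zeros((450,300,3),np.uint8);b[:225]=cv2.resize(p,(300,225))
cv2.imwrite(f"pics/{sys.argv[1]}.png",np.hstack([a,b])[:,:,::-1])
E
python3 st.py s3
```

```text
{'t': np.float64(4.25), 'q': array([-0.157,  0.33 ,  0.311,  2.403, -1.196,  0.171,  2.879]), 'contact_force': array([-0.375, -0.008, -0.237]), 'gripper_width': np.float64(0.299)}
tcp chute mm [-107.8  -30.2   68. ]
lean deg 20.71489465205455 toolz [ 0.354 -0.005 -0.935] tooly [0.034 0.999 0.008]
white right lane n 600 x [-95.   2.] y [-92. -20.] z [53. 71. 75.]
```

View pics/s3.png

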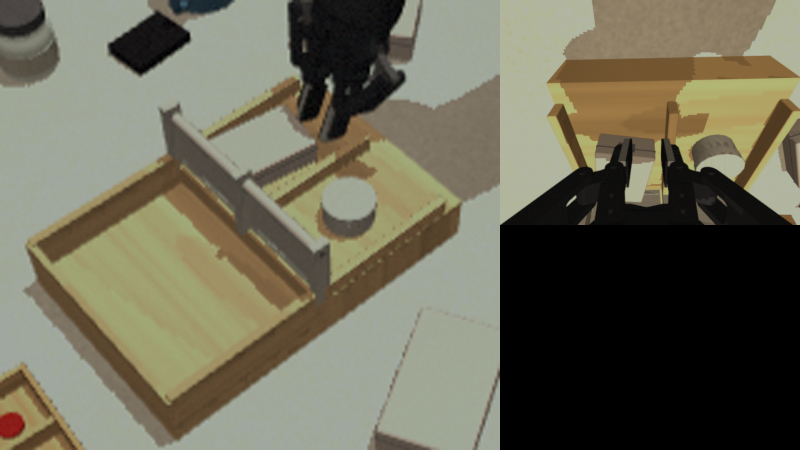

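The arm hit its joint limits (q6 at minimum) and drifted sideways 20 mm. I'll refit the kinematic model with this pose before moving on.

```bash
cat > fit.py <<'E'
from fk import *
import fk
D.append(([-0.157,0.33,0.311,2.403,-1.196,0.171,2.879],[.4753,-.0972,.068],[0.18,-0.013,0.984,0.006]))
best=None
for s in [(-1,-1,-1,-1)]:
    for c7 in (1.47,):
        f=least_squares(res,[.3,.46,0,.46,0,.25,-.1,c7,0],args=(s,));print(f.cost,f.x.round(4));print(np.round(res(f.x,s),4).reshape(-1,3)[:-1])
E
python3 fit.py
```

```text
0.00022387261213478767 [ 0.3298  0.5085  0.0121  0.4665 -0.0103  0.3391 -0.1061  1.4666 -0.0022]
[[ 0.0084 -0.0051  0.0002]
 [-0.0002  0.      0.0001]
 [ 0.0018  0.0006 -0.0002]
 [-0.0001  0.0001  0.0001]
 [ 0.0052  0.0102  0.0005]
 [-0.0001 -0.0001  0.0006]
 [-0.0006  0.0092 -0.0012]
 [-0.0001  0.0002  0.0004]
 [-0.0003 -0.0022  0.0006]
 [ 0.011   0.0003 -0.0013]]
```

```bash
cat > fk2.py <<'E'
from fk import *
D.append(([-0.157,0.33,0.311,2.403,-1.196,0.171,2.879],[.4753,-.0972,.068],[0.18,-0.013,0.984,0.006]))
def fk(p,q):
    h,L1,a,L2,b,L3,c1,c7,a2,y1,y2,y3,a0=p
    r=rz(-q[0]+c1);x=np.array([0,0,h])+r.apply([a0,0,0])
    r=r*ry(q[1]);x=x+r.apply([0,y1,L1]);r=r*rz(-q[2]);x=x+r.apply([a,y2,0]);r=r*ry(q[3]);x=x+r.apply([a2,0,L2])
    r=r*rz(-q[4]);x=x+r.apply([0,y3,0]);r=r*ry(q[5]);x=x+r.apply([b,0,L3]);r=r*rz(-q[6]+c7)
    return x,r
def res(p,lam=.003):
    e=[]
    for q,x,w in D:
        X,r=fk(p,q);e+=list(X-x)
        e+=list(.3*(R.from_quat([w[1],w[2],w[3],w[0]]).inv()*r).as_rotvec())
    return np.array(e+list((np.array(p)[[2,4,8,9,10,11,12]])*lam*10))
def fit(lam=.003):
    return least_squares(res,[.33,.5,0,.46,0,.3,-.1,1.47,0,0,0,0,0],args=(lam,))
if __name__=="__main__":
    for lam in(.03,.01,.002):
        f=fit(lam);print(lam,f.x.round(4));print(np.round(res(f.x)[:6*len(D)],4).reshape(-1,6))
E
python3 fk2.py
```

```text
0.03 [ 0.3262  0.5344  0.0041  0.467  -0.0107  0.3627 -0.0284  1.5433 -0.0027
 -0.0171 -0.0167 -0.0109 -0.0055]
[[ 0.0018 -0.0006 -0.     -0.0002 -0.     -0.0002]
 [ 0.0002  0.0007  0.0002 -0.0001  0.0001 -0.0002]
 [ 0.0003  0.0016  0.0004 -0.0001 -0.      0.0003]
 [-0.0008  0.0012 -0.     -0.      0.0002  0.0001]
 [ 0.0001  0.0003 -0.0005  0.0028 -0.     -0.0001]]
0.01 [ 3.1620e-01  5.3900e-01  1.5000e-03  4.6700e-01 -9.3000e-03  3.5780e-01
 -1.1300e-02  1.5602e+00 -2.2000e-03 -2.3500e-02 -2.1100e-02 -1.0100e-02
 -4.6000e-03]
[[ 0.0003 -0.0001 -0.0001 -0.0002 -0.     -0.0002]
 [-0.0003  0.0005  0.0001 -0.0001  0.0001 -0.0003]
 [-0.      0.0001 -0.     -0.0001 -0.      0.0002]
 [-0.0001 -0.0001  0.0004 -0.      0.0002  0.0001]
 [ 0.0001  0.     -0.0003  0.0009 -0.      0.0002]]
0.002 [ 2.9290e-01  5.4110e-01  1.2000e-03  4.7080e-01 -2.4000e-03  3.3360e-01
 -3.5000e-03  1.5679e+00 -8.0000e-04 -2.7900e-02 -2.9300e-02 -2.8000e-03
 -1.6000e-03]
[[ 0.0002  0.     -0.0001 -0.0002 -0.     -0.0003]
 [-0.0003  0.0001  0.0001 -0.0001  0.0001 -0.0003]
 [ 0.0001 -0.0001 -0.0001 -0.0001 -0.      0.0002]
 [-0.0001  0.0001  0.0003 -0.      0.0002  0.    ]
 [ 0.     -0.     -0.0002  0.0001 -0.      0.0003]]
```

```bash
cat > ik.py <<'E'
from fk2 import *
from h import toc,tow,Rc
LO=np.array([-2.96,-.34,-1.41,.24,-1.37,.17,-2.96])+.02;HI=np.array([2.96,2.1,1.46,2.44,4.51,1.92,2.96])-.02
P=fit(.002).x
def target(x,y,z,a,flip=0,dyaw=0):
    a=np.radians(a)
    Z=np.array([np.sin(a),0,-np.cos(a)]);Y=np.array([0,1.,0]);Y=-Y if flip else Y
    X=np.cross(Y,Z);M=rz(dyaw).as_matrix()@Rc@np.stack([X,Y,Z],1)
    return tow(np.array([x,y,z])/1000),R.from_matrix(M)
def ik(xt,rt,q0,w=.0):
    def f(q):
        x,r=fk(P,q);return np.r_[(x-xt),.3*(rt.inv()*r).as_rotvec(),w*(q-q0)]
    s=least_squares(f,np.clip(q0,LO+1e-6,HI-1e-6),bounds=(LO,HI));e=f(s.x);return s.x,np.abs(e[:6]).max()
E
cat > srch.py <<'E'
from ik import *
rng=np.random.default_rng(0)
cur=np.array([-0.157,0.33,0.311,2.403,-1.196,0.171,2.879])
for flip in(0,1):
  for x in(-110,-60,-20,5):
    for a in(0,15,30,40):
        xt,rt=target(x,-50,66,a,flip);S=[]
        for k in range(14):
            q0=rng.uniform(LO,HI);q0[0]=rng.uniform(-1.5,1.5)
            q,e=ik(xt,rt,q0)
            if e<1e-3:S.append(q)
        # group by q5 class
        A=[q for q in S if q[4]<1.2];B=[q for q in S if q[4]>=1.2]
        print(flip,x,a,len(S),'|',' '.join(str(g[0].round(2)) if g else '-' for g in(A,B)),'q3A',[q[2].round(1) for q in A][:5])
E
time python3 srch.py
```

```text
0 -110 0 8 | [ 0.59  0.47 -0.57  2.1   0.41  0.67  1.38] - q3A [np.float64(-0.6), np.float64(1.1), np.float64(-0.5), np.float64(-1.0), np.float64(-0.5)]
0 -110 15 6 | [ 0.12  0.34  0.04  2.32 -0.29  0.24  2.06] [ 1.23  0.81 -1.37  2.26  1.25  0.8   0.7 ] q3A [np.float64(0.0), np.float64(-0.9), np.float64(-0.8), np.float64(0.6), np.float64(0.3)]
0 -110 30 0 | - - q3A []
0 -110 40 0 | - - q3A []
0 -60 0 11 | [ 0.3   0.48 -0.25  2.01  0.18  0.67  1.57] - q3A [np.float64(-0.2), np.float64(-0.8), np.float64(-0.4), np.float64(-0.9), np.float64(-1.2)]
0 -60 15 8 | [ 1.11  0.79 -1.27  2.16  1.2   0.77  0.75] - q3A [np.float64(-1.3), np.float64(0.0), np.float64(0.4), np.float64(-0.5), np.float64(-0.8)]
0 -60 30 9 | - [ 0.96  0.55 -0.9   2.35  1.92  0.28  0.02] q3A []
0 -60 40 0 | - - q3A []
0 -20 0 9 | [ 0.39  0.55 -0.39  1.91  0.3   0.74  1.46] - q3A [np.float64(-0.4), np.float64(0.0), np.float64(-0.4), np.float64(-1.0), np.float64(0.1)]
0 -20 15 8 | [ 0.97  0.72 -1.11  2.08  1.08  0.69  0.84] [ 1.1   0.95 -1.37  2.08  1.28  0.95  0.73] q3A [np.float64(-1.1), np.float64(-0.4), np.float64(-0.
[... 1726 characters left out ...]
 np.float64(-0.6), np.float64(0.6), np.float64(0.9)]
1 -20 30 10 | - [-0.27  0.48  0.51  2.32  4.32  0.35  0.52] q3A []
1 -20 40 9 | - [ 1.08  0.73 -1.06  2.36  2.36  0.49  2.85] q3A []
1 5 0 10 | [ 0.43  0.59 -0.46  1.85  0.36  0.78 -1.73] - q3A [np.float64(-0.5), np.float64(0.0), np.float64(-0.6), np.float64(0.5), np.float64(-0.7)]
1 5 15 6 | [ 0.7   0.58 -0.74  2.04  0.76  0.5  -2.06] [ 1.05  0.93 -1.33  2.02  1.26  0.93 -2.39] q3A [np.float64(-0.7), np.float64(-0.5), np.float64(-0.6), np.float64(-0.8), np.float64(0.7)]
1 5 30 8 | - [ 0.83  0.59 -0.82  2.22  1.71  0.28 -2.94] q3A []
1 5 40 11 | - [ 1.23  1.07 -1.39  2.31  2.07  0.8  -2.94] q3A []
real	0m17.308s
user	0m17.861s
sys	0m0.076s
```

The model fits to under 1 mm. A 30° lean at x ≥ -60 is only reachable with q5 positive, via q3 negative, so I need to reconfigure in free air. I'll retreat upward, unlean, then look.

Emit:
{"method": "move_arm", "body": {
  "increments": "0.3 -8 -2 4 -0.003 0.045 0.004;0.3 -8 -2 8 -0.003 0.045 0.004;0.3 -4 -2 16 -0.003 0.045 0.004;0.3 0 -2 20 -0.003 0.045 0.004;0.3 0 -3 22 -0.003 0.045 0.004;0.3 0 -3 22 -0.003 0.045 0.004;0.3 0 -3 22 -0.003 0.045 0.004;0.3 0 -3 22 -0.003 0.045 0.004"
}}

```text
t: 5.35
eef_pos: [0.455, -0.1151, 0.2043]
tool_rot: [-0.002, -0.033, 0.999, 0.0]
contact_force: [-0.2, 1.6, -0.7]
gripper_width: 0.302
```

```bash
python3 st.py s4
```

```text
{'t': np.float64(5.35), 'q': array([-0.811,  0.297,  1.118,  2.105, -0.333,  0.935,  2.13 ]), 'contact_force': array([-0.216,  1.605, -0.725]), 'gripper_width': np.float64(0.302)}
tcp chute mm [-129.1  -46.8  204.3]
lean deg -0.21163080918581256 toolz [-0.004  0.001 -1.   ] tooly [-0.005  1.     0.001]
white right lane n 27 x [-34.   9.] y [-99. -19.] z [52. 69. 92.]
```

View pics/s4.png

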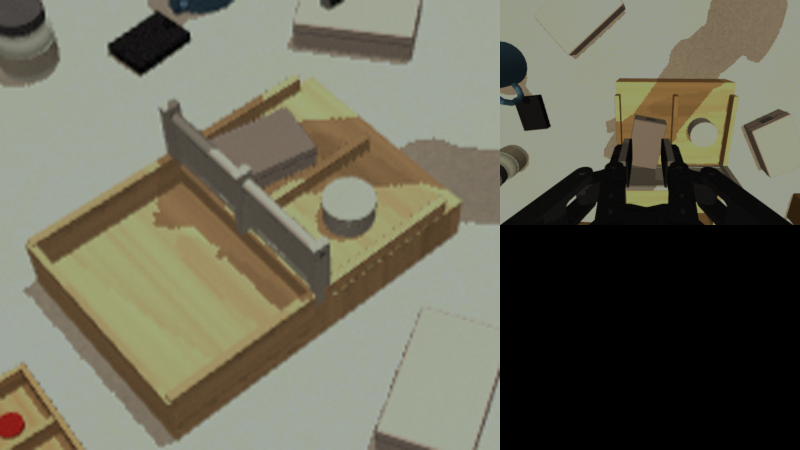

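```bash
cat > sim.py <<'E'
from ik import *
from scipy.optimize import lsq_linear
def jac(q):
    J=np.zeros((6,7));x0,r0=fk(P,q)
    for i in range(7):
        d=np.array(q,float);d[i]+=1e-5;x,r=fk(P,d);J[:3,i]=(x-x0)/1e-5;J[3:,i]=(r*r0.inv()).as_rotvec()/1e-5
    return J
def run(q,rows,lam=.02,n=5,log=False):
    q=np.array(q,float);x,r=fk(P,q)
    for row in rows:
        xt=x+np.array(row[1:4])/1000;rt=R.from_rotvec(row[4:7])*r
        for k in range(n):
            xc,rc=fk(P,q);f=1/(n-k)
            e=np.r_[(xt-xc),(rt*rc.inv()).as_rotvec()]*f
            J=jac(q);W=np.diag([1,1,1,.3,.3,.3])
            A=np.r_[W@J,lam*np.eye(7)];b=np.r_[W@e,np.zeros(7)]
            s=lsq_linear(A,b,bounds=(np.minimum(LO-.02-q,-1e-9),np.maximum(HI+.02-q,1e-9)));q=q+s.x
        x,r=xt,rt   # commanded carries
        if log: print(q.round(2))
    return q
def info(q):
    x,r=fk(P,q);m=r.as_matrix();z=m[:,2]@Rc
    return (toc(x)*1000).round(1),np.degrees(np.arctan2(z[0],-z[2])).round(1),np.degrees(np.arcsin(z[1])).round(1)
E
python3 - <<'E'
from sim import *
M=[[[.3,34,-42,0,0,0,.05]]*8,
[[.3,-8,-52.3,0,0,0,0]]*8,
[[.3,-3,0,-22,0,0,0]]+[[.3,0,0,-22,0,0,0]]*5+[[.3,0,0,-20,0,0,0],[.3,0,0,-18,0,0,0]],
[[.3,6,.1,0,.0037,-.06,0]]*8,
[[.3,-8,-2,4,-.003,.045,.004],[.3,-8,-2,8,-.003,.045,.004],[.3,-4,-2,16,-.003,.045,.004],[.3,0,-2,20,-.003,.045,.004]]+[[.3,0,-3,22,-.003,.045,.004]]*4]
Q=[d[0] for d in D]+[[-0.811,0.297,1.118,2.105,-0.333,0.935,2.13]]
for lam in(.001,.02,.1):
  for i in range(5):
    q=run(Q[i],M[i],lam);print(lam,i,q.round(2),np.round(Q[i+1],2))
E
```

```text
0.001 0 [-0.72  0.33  0.09  1.79 -0.03  1.03  1.01] [-0.71  0.32  0.08  1.79 -0.03  1.03  1.01]
0.001 1 [-0.2   0.1   0.36  2.08 -0.04  0.97  1.81] [-0.19  0.1   0.35  2.08 -0.04  0.96  1.81]
0.001 2 [-0.1   0.39  0.28  2.23 -0.21  0.55  1.97] [-0.11  0.39  0.28  2.23 -0.21  0.54  1.96]
0.001 3 [ 0.14  0.33  0.08  2.37 -1.16  0.17  2.96] [-0.16  0.33  0.31  2.4  -1.2   0.17  2.88]
0.001 4 [-0.8   0.29  1.1   2.1  -0.32  0.93  2.11] [-0.81  0.3   1.12  2.1  -0.33  0.94  2.13]
0.02 0 [-0.72  0.33  0.09  1.79 -0.03  1.03  1.01] [-0.71  0.32  0.08  1.79 -0.03  1.03  1.01]
0.02 1 [-0.2   0.1   0.36  2.08 -0.04  0.97  1.81] [-0.19  0.1   0.35  2.08 -0.04  0.96  1.81]
0.02 2 [-0.1   0.39  0.28  2.23 -0.21  0.55  1.97] [-0.11  0.39  0.28  2.23 -0.21  0.54  1.96]
0.02 3 [ 0.13  0.33  0.08  2.37 -1.16  0.17  2.96] [-0.16  0.33  0.31  2.4  -1.2   0.17  2.88]
0.02 4 [-0.8   0.29  1.1   2.1  -0.32  0.93  2.11] [-0.81  0.3   1.12  2.1  -0.33  0.94  2.13]
0.1 0 [-0.73  0.32  0.09  1.79 -0.02  1.03  1.  ] [-0.71  0.32  0.08  1.79 -0.03  1.03  1.01]
0.1 1 [-0.21  0.1   0.36  2.09 -0.03  0.96  1.79] [-0.19  0.1   0.35  2.08 -0.04  0.96  1.81]
0.1 2 [-0.11  0.38  0.29  2.23 -0.2   0.55  1.96] [-0.11  0.39  0.28  2.23 -0.21  0.54  1.96]
0.1 3 [ 0.27  0.32 -0.08  2.33 -0.53  0.17  2.33] [-0.16  0.33  0.31  2.4  -1.2   0.17  2.88]
0.1 4 [-0.74  0.26  1.02  2.11 -0.29  0.91  2.07] [-0.81  0.3   1.12  2.1  -0.33  0.94  2.13]
```

```bash
cat > fast.py <<'E'
from sim import *
h_,L1,a_,L2,b_,L3,c1,c7,a2,y1,y2,y3,a0=P
from scipy.spatial.transform import Rotation as R
def mz(a):c,s=np.cos(a),np.sin(a);return np.array([[c,-s,0],[s,c,0],[0,0,1.]])
def my(a):c,s=np.cos(a),np.sin(a);return np.array([[c,0,s],[0,1.,0],[-s,0,c]])
def fkj(q):
    ax=[];og=[];r=mz(-q[0]+c1);x=np.array([0,0,h_]);ax.append([0,0,-1.]);og.append(x)
    x=x+r@[a0,0,0];ax.append(r[:,1]);og.append(x);r=r@my(q[1]);x=x+r@[0,y1,L1]
    ax.append(-r[:,2]);og.append(x);r=r@mz(-q[2]);x=x+r@[a_,y2,0]
    ax.append(r[:,1]);og.append(x);r=r@my(q[3]);x=x+r@[a2,0,L2]
    ax.append(-r[:,2]);og.append(x);r=r@mz(-q[4]);x=x+r@[0,y3,0]
    ax.append(r[:,1]);og.append(x);r=r@my(q[5]);x=x+r@[b_,0,L3]
    ax.append(-r[:,2]);og.append(x);r=r@mz(-q[6]+c7)
    ax=np.array(ax);og=np.array(og);J=np.r_[np.cross(ax,x-og).T,ax.T];return x,r,J
Wt=np.array([1,1,1,.3,.3,.3])
VM=.7*np.array([2.39,2.39,3.14,3.14,3.14,3.14,3.14])/8
def frun(q,rows,n=2,hist=False):
    q=np.array(q,float);x,r,_=fkj(q);H=[q];vmax=0
    for row in rows:
        xt=x+np.asarray(row[:3])/1000;rt=R.from_rotvec(row[3:6]).as_matrix()@r;q00=q
        for k in range(n):
            xc,rc,J=fkj(q);f=1/(n-k)
            e=np.r_[xt-xc,R.from_matrix(rt@rc.T).as_rotvec()]*f*Wt
            A=Wt[:,None]*J;fr=np.ones(7,bool);dq=np.zeros(7)
            for it in range(4):
                Af=A[:,fr];rhs=e-A[:,~fr]@dq[~fr]
                dq[fr]=Af.T@np.linalg.solve(Af@Af.T+1e-6*np.eye(6),rhs)
                bad=((q+dq<LO-.02)|(q+dq>HI+.02))&fr
                if not bad.any():break
                dq[bad]=np.clip(q+dq,LO-.02,HI+.02)[bad]-q[bad];fr&=~bad
            q=np.clip(q+dq,LO-.02,HI+.02)
        vmax=max(vmax,(np.abs(q-q00)/VM).max());x,r=xt,rt;H.append(q)
    xc,rc,_=fkj(q);err=np.linalg.norm(xt-xc)+.3*np.linalg.norm(R.from_matrix(rt@rc.T).as_rotvec())
    return q,err,vmax,H
def seg(q,xt,Rt,n=8):  # rows from pose at q to target
    x,r,_=fkj(q);dx=(xt-x)*1000/n;w=R.from_matrix(Rt@r.T).as_rotvec()/n
    return [list(dx)+list(w)]*n
E
cat > search.py <<'E'
from fast import *
import sys
rng=np.random.default_rng(int(sys.argv[1]));q0=np.array([-0.811,0.297,1.118,2.105,-0.333,0.935,2.13])
def T(x,y,z,a):
    p,r=target(x,y,z,a);return p,r.as_matrix()
best=(9,)
import time;t0=time.time()
while time.time()-t0<150:
    nv=rng.integers(1,3);q=q0;vias=[];ok=True;errs=[];V=0
    for i in range(nv):
        v=np.r_[rng.uniform([-.15,-.3,.2],[.15,.25,.40]),rng.uniform(-.9,.9,3)]
        x=np.array([.45,-.115,0])+v[:3];r=R.from_rotvec(v[3:]).as_matrix()@T(0,0,0,0)[1]
        rows=seg(q,x,r);q,e,vm,H=frun(q,rows)
        if e>.02 or vm>1.3:ok=False;break
        vias.append(rows[0])
    if not ok:continue
    for t in((-125,-50,170,8),(-125,-50,64,12)):
        rows=seg(q,*T(*t));q,e,vm,H=frun(q,rows);errs.append(e);V=max(V,vm)
        if e>.01 or vm>1.5: ok=False;break
    if not ok or q[4]<0:continue
    qs=q
    for t in((-90,-50,66,22),(-55,-50,68,30),(-20,-50,70,34),(5,-50,66,34)):
        rows=seg(q,*T(*t));q,e,vm,H=frun(q,rows,4);errs.append(e);V=max(V,vm)
    s=sum(errs)+.01*max(0,V-1)+.002*nv
    if s<best[0]:
        best=(s,);print(round(s,4),nv,'err',np.round(errs,4),'v',round(V,2),'qs',qs.round(2),'qe',q.round(2));[print('   ',np.round(v,4)) for v in vias]
E
for s in 1 2 3 4;do python3 search.py $s > o$s & done;wait;tail -n 4 o1 o2 o3 o4
```

```text
==> o1 <==
0.0057 2 err [0.0005 0.0001 0.0001 0.0001 0.     0.    ] v 1.09 qs [ 0.33  0.34 -0.21  2.3   0.09  0.3   1.7 ] qe [ 0.93  0.65 -0.94  2.26  2.01  0.36 -0.03]
    [-15.3219 -32.6866   6.788    0.0697   0.0915   0.1021]
    [ 3.92530e+00  3.20261e+01 -2.26220e+00 -6.62000e-02 -5.79000e-02
 -7.60000e-03]

==> o2 <==
 -6.16000e-02]
0.0049 2 err [0.0005 0.0002 0.0001 0.0001 0.     0.    ] v 0.85 qs [ 0.56  0.37 -0.46  2.29  0.37  0.33  1.44] qe [ 0.93  0.65 -0.94  2.26  2.01  0.36 -0.03]
    [ -7.6083 -14.8455  13.6946   0.0476  -0.0971  -0.0358]
    [ 1.1031  9.8634  5.4286 -0.053   0.0751 -0.0816]

==> o3 <==
    [ 5.3338  5.742   5.231  -0.0782 -0.1126 -0.0808]
0.0061 2 err [0.0016 0.0003 0.0001 0.0001 0.     0.    ] v 0.86 qs [ 0.64  0.38 -0.55  2.28  0.47  0.35  1.34] qe [ 0.93  0.65 -0.94  2.26  2.01  0.36 -0.03]
    [-17.532   -7.7298  22.8285   0.0705  -0.0421  -0.1087]
    [  2.2391  27.1348 -15.4524  -0.1094   0.0984   0.0299]

==> o4 <==
0.0057 2 err [0.0011 0.0003 0.0001 0.0001 0.     0.    ] v 0.85 qs [ 0.66  0.39 -0.58  2.28  0.49  0.36  1.32] qe [ 0.93  0.65 -0.94  2.26  2.01  0.36 -0.03]
    [-15.4394 -31.7224  12.488    0.0753   0.0648   0.0718]
    [ 2.46636e+01 -5.42800e-01 -8.89030e+00 -2.48000e-02 -1.50100e-01
 -1.16000e-02]
```

Emit:
{"method": "move_arm", "body": {
  "increments": "0.3 -7.6 -14.8 13.7 0.0476 -0.0971 -0.0358;0.3 -7.6 -14.8 13.7 0.0476 -0.0971 -0.0358;0.3 -7.6 -14.8 13.7 0.0476 -0.0971 -0.0358;0.3 -7.6 -14.8 13.7 0.0476 -0.0971 -0.0358;0.3 -7.6 -14.8 13.7 0.0476 -0.0971 -0.0358;0.3 -7.6 -14.8 13.7 0.0476 -0.0971 -0.0358;0.3 -7.6 -14.8 13.7 0.0476 -0.0971 -0.0358;0.3 -7.6 -14.8 13.7 0.0476 -0.0971 -0.0358"
}}

```text
t: 6.45
eef_pos: [0.3935, -0.233, 0.3126]
tool_rot: [0.381, 0.109, 0.902, 0.171]
contact_force: [0.4, 0.3, 0.0]
gripper_width: 0.295
```

Emit:
{"method": "move_arm", "body": {
  "increments": "0.3 1.1 9.9 5.4 -0.053 0.0751 -0.0816;0.3 1.1 9.9 5.4 -0.053 0.0751 -0.0816;0.3 1.1 9.9 5.4 -0.053 0.0751 -0.0816;0.3 1.1 9.9 5.4 -0.053 0.0751 -0.0816;0.3 1.1 9.9 5.4 -0.053 0.0751 -0.0816;0.3 1.1 9.9 5.4 -0.053 0.0751 -0.0816;0.3 1.1 9.9 5.4 -0.053 0.0751 -0.0816;0.3 1.1 9.9 5.4 -0.053 0.0751 -0.0816"
}}

```text
t: 7.45
eef_pos: [0.4011, -0.1596, 0.3527]
tool_rot: [0.169, 0.332, 0.915, -0.152]
contact_force: [-0.2, -0.3, -1.3]
gripper_width: 0.304
```

```bash
cat > plan.py <<'E'
from fast import *
from station import bot
import sys
q=bot.get_obs()['q'];print('q',np.round(q,2),info(q),'fk err',(fkj(q)[0]-bot.get_obs()['eef_pos']).round(4))
for a in sys.argv[1:]:
    x,y,z,l=map(float,a.split(','));p,r=target(x,y,z,l);rows=seg(q,p,r.as_matrix())
    q,e,v,H=frun(q,rows,4);print(a,'row',np.round(rows[0],4),'err',e.round(4),'v',v.round(2),'q',q.round(2))
E
python3 plan.py -- 2>/dev/null
python3 - <<'E'
import sys;sys.argv=['p','-125,-50,170,8','-125,-50,64,12','-90,-50,66,22','-55,-50,68,30','-20,-50,70,34','5,-50,66,34']
exec(open('plan.py').read())
E
```

```text
q [ 0.66 -0.2  -0.62  2.12  0.34  0.97  0.75] (array([-182. ,  -88.7,  354.6]), np.float64(11.5), np.float64(-23.7)) fk err [ 0.0037 -0.0006  0.0019]
q [ 0.66 -0.2  -0.62  2.12  0.34  0.97  0.75] (array([-182. ,  -88.7,  354.6]), np.float64(11.5), np.float64(-23.7)) fk err [ 0.0037 -0.0006  0.0019]
-125,-50,170,8 row [  6.8118   5.269  -23.0752   0.0323   0.0278   0.0954] err 0.0001 v 0.43 q [ 0.64  0.2  -0.55  2.15  0.13  0.68  1.65]
-125,-50,64,12 row [ 3.4000e-03 -3.0000e-03 -1.3249e+01  5.0000e-04 -8.7000e-03  0.0000e+00] err 0.0001 v 0.17 q [ 0.53  0.36 -0.43  2.29  0.33  0.33  1.47]
-90,-50,66,22 row [ 4.3692e+00  2.6370e-01  2.4890e-01  1.3000e-03 -2.1800e-02 -0.0000e+00] err 0.0001 v 0.85 q [ 0.71  0.41 -0.62  2.33  1.01  0.17  0.83]
-55,-50,68,30 row [ 4.361e+00  2.619e-01  2.445e-01  1.000e-03 -1.740e-02 -0.000e+00] err 0.0001 v 0.52 q [ 0.94  0.54 -0.88  2.34  1.9   0.27  0.03]
-20,-50,70,34 row [ 4.3629e+00  2.6680e-01  2.4500e-01  5.0000e-04 -8.7000e-03  0.0000e+00] err 0.0 v 0.08 q [ 0.99  0.63 -0.97  2.31  2.04  0.36 -0.06]
5,-50,66,34 row [ 3.1189  0.1908 -0.5005 -0.      0.      0.    ] err 0.0 v 0.03 q [ 0.93  0.65 -0.94  2.26  2.01  0.36 -0.03]
```

Emit:
{"method": "move_arm", "body": {
  "increments": "0.3 7.3 5.2 -22.8 0.0323 0.0278 0.0954;0.3 7.3 5.2 -22.8 0.0323 0.0278 0.0954;0.3 7.3 5.2 -22.8 0.0323 0.0278 0.0954;0.3 7.3 5.2 -22.8 0.0323 0.0278 0.0954;0.3 7.3 5.2 -22.8 0.0323 0.0278 0.0954;0.3 7.3 5.2 -22.8 0.0323 0.0278 0.0954;0.3 7.3 5.2 -22.8 0.0323 0.0278 0.0954;0.3 7.3 5.2 -22.8 0.0323 0.0278 0.0954"
}}

```text
t: 8.45
eef_pos: [0.4597, -0.118, 0.1689]
tool_rot: [0.069, -0.033, 0.997, 0.006]
contact_force: [0.2, -0.5, 0.7]
gripper_width: 0.298
```

```bash
python3 - <<'E'
from h import *
p,d=vision.read_camera("top");np.savez("top1.npz",p=p,d=d)
C=toc(cloud("top",d))*1000
m=(abs(C[...,2]-72)<5)&(C[...,0]>-170)&(C[...,0]<-12)&(C[...,1]<-8)&(C[...,1]>-90)
q=C[m][:,:2];r=cv2.minAreaRect(q.astype(np.float32));print(m.sum(),r,ang(r),np.percentile(q,[1,99],0))
cv2.imwrite("pics/t5.png",cv2.resize(p[150:285,290:400,::-1],None,fx=4,fy=4,interpolation=cv2.INTER_CUBIC))
E
python3 st.py s5; sed -i 's/^x,r,_=//' plan.py; python3 plan.py
```

```text
598 ((-53.79191970825195, -49.68074035644531), (55.97627639770508, 90.63491821289062), 78.723388671875) -11.276611 [[-94.97899834 -80.75385256]
 [-13.03180519 -17.3975139 ]]
{'t': np.float64(8.5), 'q': array([ 0.631,  0.212, -0.536,  2.145,  0.116,  0.686,  1.666]), 'contact_force': array([ 0.85 , -0.449, -1.328]), 'gripper_width': np.float64(0.301)}
tcp chute mm [-124.8  -49.9  166.5]
lean deg 7.689667352620512 toolz [ 0.134  0.012 -0.991] tooly [-0.009  1.     0.01 ]
white right lane n 197 x [-85.   8.] y [-98. -16.] z [56. 71. 75.]
q [ 0.63  0.21 -0.54  2.15  0.12  0.69  1.66] (array([-121.5,  -49.2,  169.4]), np.float64(7.8), np.float64(0.4)) fk err [0.0035 0.001  0.0007]
```

View pics/s5.png

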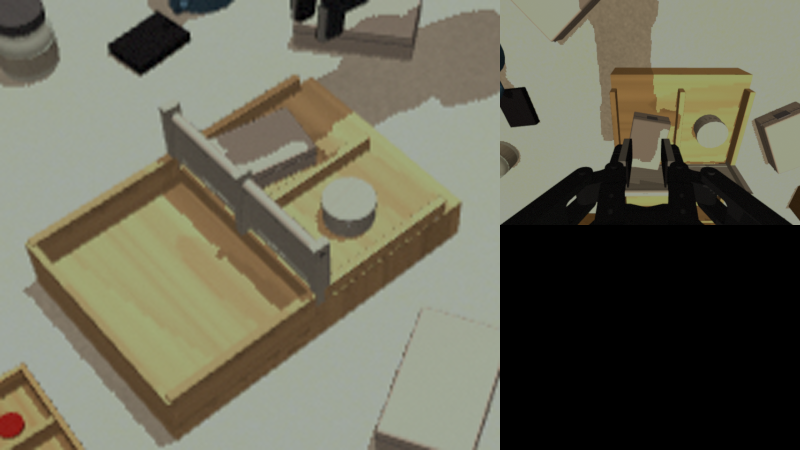

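View pics/t5.png

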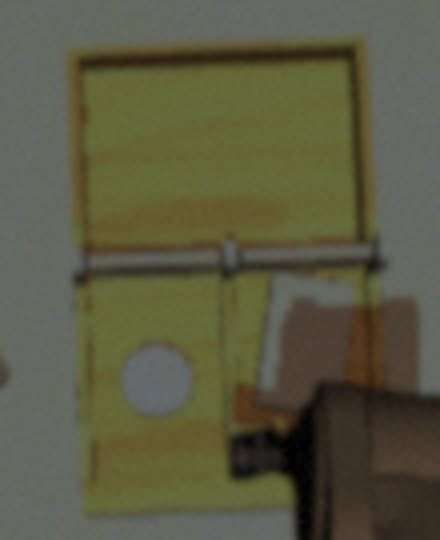

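Case centre is now (-54,-50) with yaw -11°. I'll widen the fingers a little so that two-finger contact squares it up, then descend behind it (rearmost corner at about x = -104).

Emit:
{"method": "move_arm", "body": {
  "increments": "0.45 0 0 -13.4 0.0005 -0.0095 0;0.45 0 0 -13.4 0.0005 -0.0095 0;0.45 0 0 -13.4 0.0005 -0.0095 0;0.45 0 0 -13.4 0.0005 -0.0095 0;0.45 0 0 -13.4 0.0005 -0.0095 0;0.45 0 0 -13.4 0.0005 -0.0095 0;0.45 0 0 -13.4 0.0005 -0.0095 0;0.45 0 0 -13.4 0.0005 -0.0095 0"
}}

```text
t: 9.6
eef_pos: [0.4604, -0.1179, 0.0636]
tool_rot: [0.108, -0.031, 0.994, 0.006]
contact_force: [-0.2, 0.6, -0.5]
gripper_width: 0.454
```

```bash
python3 st.py s6
python3 - <<'E'
import sys;sys.argv=['p','-90,-50,60,22','-58,-50,59,30','-20,-50,62,32','5,-50,62,33']
exec(open('plan.py').read())
E
```

```text
{'t': np.float64(9.6), 'q': array([ 0.518,  0.366, -0.418,  2.284,  0.312,  0.322,  1.488]), 'contact_force': array([-0.242,  0.605, -0.498]), 'gripper_width': np.float64(0.454)}
tcp chute mm [-123.9  -49.9   63.6]
lean deg 12.426014820937691 toolz [ 0.215  0.005 -0.977] tooly [-0.002  1.     0.005]
white right lane n 535 x [-88.   3.] y [-94. -17.] z [55. 71. 75.]
q [ 0.52  0.37 -0.42  2.28  0.31  0.32  1.49] (array([-120.6,  -48.4,   63.7]), np.float64(12.2), np.float64(0.3)) fk err [0.0045 0.0013 0.0011]
-90,-50,60,22 row [ 3.824e+00  3.830e-02 -4.594e-01  7.000e-04 -2.130e-02 -4.000e-04] err 0.0001 v 1.09 q [ 0.72  0.43 -0.63  2.33  1.12  0.17  0.73]
-58,-50,59,30 row [ 3.9875e+00  2.3820e-01 -1.2960e-01  1.0000e-03 -1.7400e-02 -0.0000e+00] err 0.0001 v 0.53 q [ 0.95  0.57 -0.9   2.34  1.95  0.3  -0.01]
-20,-50,62,32 row [ 4.7375e+00  2.8960e-01  3.7040e-01  3.0000e-04 -4.3000e-03  0.0000e+00] err 0.0 v 0.03 q [ 0.93  0.61 -0.91  2.29  1.97  0.33 -0.02]
5,-50,62,33 row [ 3.1192e+00  1.9080e-01  0.0000e+00  1.0000e-04 -2.2000e-03  0.0000e+00] err 0.0 v 0.02 q [ 0.9   0.64 -0.9   2.25  1.98  0.34 -0.01]
```

View pics/s6.png

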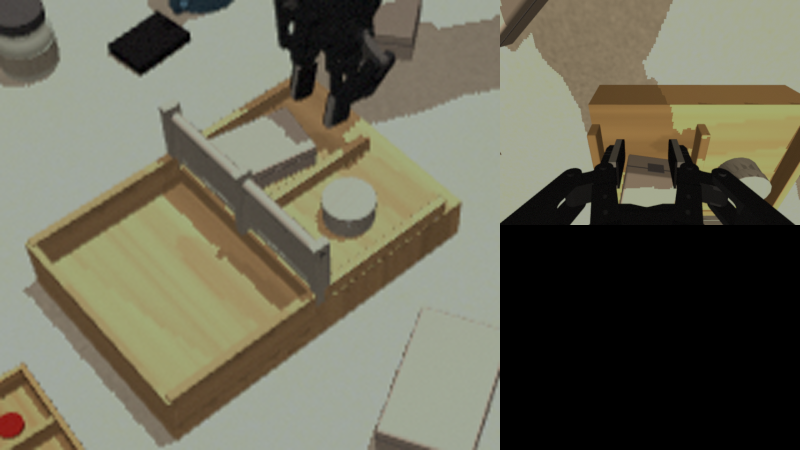

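Emit:
{"method": "move_arm", "body": {
  "increments": "0.45 4.2 0.26 -0.5 0.0013 -0.021 0;0.45 4.2 0.26 -0.5 0.0013 -0.021 0;0.45 4.2 0.26 -0.5 0.0013 -0.021 0;0.45 4.2 0.26 -0.5 0.0013 -0.021 0;0.45 4.2 0.26 -0.5 0.0013 -0.021 0;0.45 4.2 0.26 -0.5 0.0013 -0.021 0;0.45 4.2 0.26 -0.5 0.0013 -0.021 0;0.45 4.2 0.26 -0.5 0.0013 -0.021 0"
}}

```text
t: 10.7
eef_pos: [0.4936, -0.1151, 0.0584]
tool_rot: [0.19, -0.032, 0.981, 0.009]
contact_force: [-1.6, -0.7, 1.6]
gripper_width: 0.45
```

```bash
python3 st.py s7
python3 - <<'E'
import sys;sys.argv=['p','-58,-50,59,30','-20,-50,62,32','5,-50,62,33']
exec(open('plan.py').read())
E
```

```text
{'t': np.float64(10.7), 'q': array([ 0.698,  0.429, -0.613,  2.321,  1.055,  0.169,  0.79 ]), 'contact_force': array([-1.585, -0.73 ,  1.595]), 'gripper_width': np.float64(0.45)}
tcp chute mm [-90.5 -49.2  58.4]
lean deg 21.959181599658525 toolz [ 0.374  0.008 -0.927] tooly [-0.006  1.     0.006]
white right lane n 688 x [-88.  15.] y [-92. -16.] z [57. 71. 98.]
q [ 0.7   0.43 -0.61  2.32  1.05  0.17  0.8 ] (array([-83.8, -46.5,  60.5]), np.float64(21.9), np.float64(0.4)) fk err [0.0067 0.0033 0.0023]
-58,-50,59,30 row [ 3.2487e+00 -2.4310e-01 -1.8470e-01  4.0000e-04 -1.7600e-02 -7.0000e-04] err 0.0001 v 0.58 q [ 0.95  0.57 -0.9   2.34  1.95  0.3  -0.01]
-20,-50,62,32 row [ 4.7371e+00  2.8950e-01  3.7000e-01  3.0000e-04 -4.3000e-03  0.0000e+00] err 0.0 v 0.03 q [ 0.93  0.61 -0.91  2.29  1.97  0.33 -0.02]
5,-50,62,33 row [ 3.1192e+00  1.9080e-01  0.0000e+00  1.0000e-04 -2.2000e-03  0.0000e+00] err 0.0 v 0.02 q [ 0.9   0.64 -0.9   2.25  1.98  0.34 -0.01]
```

View pics/s7.png

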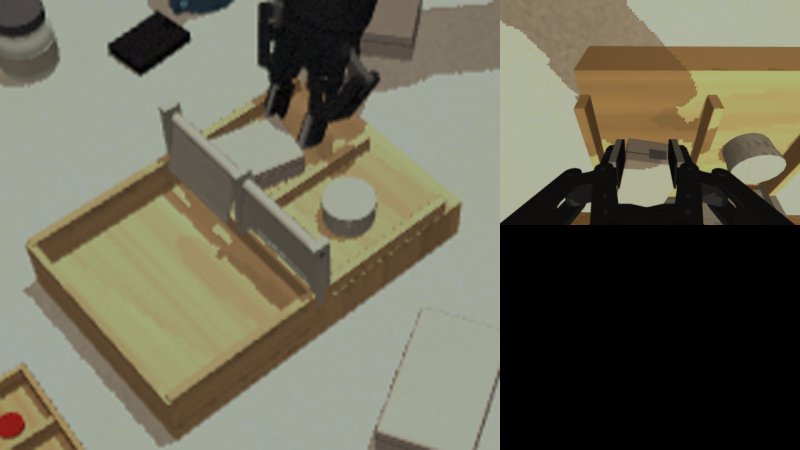

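Emit:
{"method": "move_arm", "body": {
  "increments": "0.45 4.1 0.2 0.1 0.001 -0.0175 0;0.45 4.1 0.2 0.1 0.001 -0.0175 0;0.45 4.1 0.2 0.1 0.001 -0.0175 0;0.45 4.1 0.2 0.1 0.001 -0.0175 0;0.45 4.1 0.2 0.1 0.001 -0.0175 0;0.45 4.1 0.2 0.1 0.001 -0.0175 0;0.45 4.1 0.2 0.1 0.001 -0.0175 0;0.45 4.1 0.2 0.1 0.001 -0.0175 0"
}}

```text
t: 11.8
eef_pos: [0.5261, -0.1138, 0.0589]
tool_rot: [0.258, -0.032, 0.966, 0.011]
contact_force: [-0.7, -0.7, 0.2]
gripper_width: 0.45
```

```bash
python3 st.py s8
```

```text
{'t': np.float64(11.8), 'q': array([ 0.917,  0.554, -0.873,  2.331,  1.921,  0.28 ,  0.007]), 'contact_force': array([-0.722, -0.698,  0.172]), 'gripper_width': np.float64(0.45)}
tcp chute mm [-58.  -49.9  58.9]
lean deg 29.872279305018328 toolz [ 0.498  0.007 -0.867] tooly [-0.006  1.     0.004]
white right lane n 798 x [-64.  41.] y [-90. -16.] z [ 66.  79. 100.]
```

View pics/s8.png

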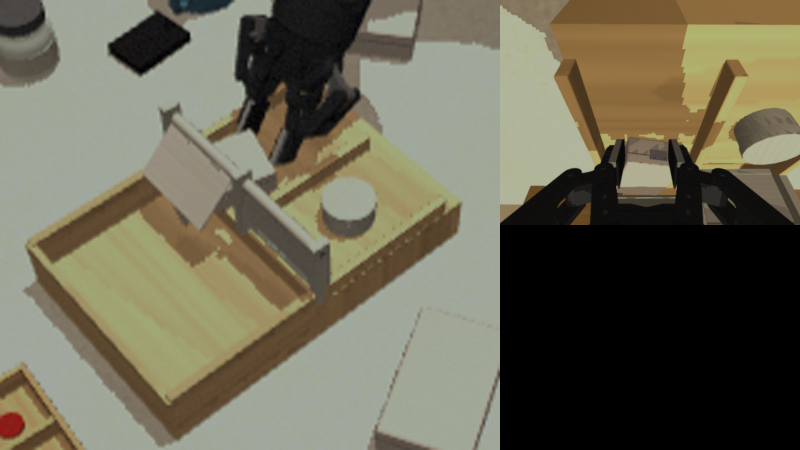

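Flap is open at about 0.9 rad on the case (step 1 position). I'm advancing slowly to the tipping point.

Emit:
{"method": "move_arm", "body": {
  "increments": "0.45 1.2 0.07 0.4 0 -0.004 0;0.45 1.2 0.07 0.4 0 -0.004 0;0.45 1.2 0.07 0.4 0 -0.004 0;0.45 1.2 0.07 0.4 0 -0.004 0;0.45 1.2 0.07 0.4 0 -0.004 0;0.45 1.2 0.07 0.4 0 -0.004 0;0.45 1.2 0.07 0.4 0 -0.004 0;0.45 1.2 0.07 0.4 0 -0.004 0"
}}

```text
t: 12.9
eef_pos: [0.5363, -0.1133, 0.0626]
tool_rot: [0.274, -0.032, 0.961, 0.01]
contact_force: [-0.8, -0.2, 0.3]
gripper_width: 0.455
```

```bash
python3 st.py s9
```

```text
{'t': np.float64(12.9), 'q': array([ 0.956,  0.585, -0.927,  2.329,  1.996,  0.32 , -0.046]), 'contact_force': array([-0.831, -0.17 ,  0.343]), 'gripper_width': np.float64(0.455)}
tcp chute mm [-47.8 -50.   62.6]
lean deg 31.793950004128135 toolz [ 0.527  0.005 -0.85 ] tooly [-0.006  1.     0.002]
white right lane n 792 x [-56.  44.] y [-89. -16.] z [ 63.  79. 100.]
```

View pics/s9.png

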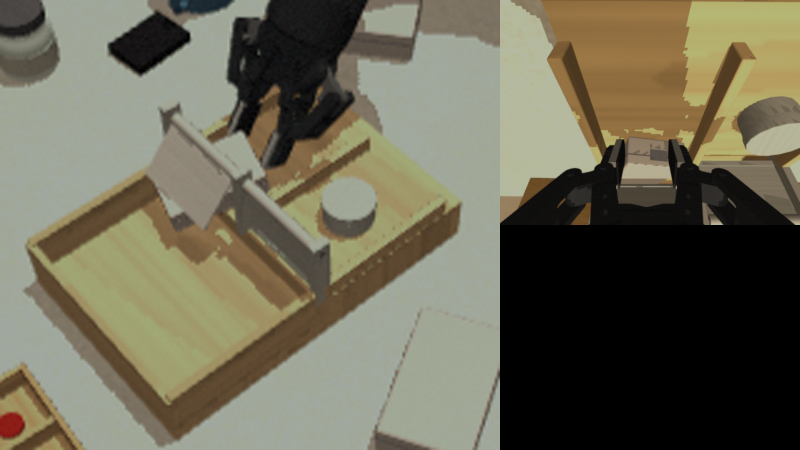

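Emit:
{"method": "move_arm", "body": {
  "increments": "0.45 1.2 0.07 0.3 0 0 0;0.45 1.2 0.07 0.3 0 0 0;0.45 1.2 0.07 0.3 0 0 0;0.45 1.2 0.07 0.3 0 0 0;0.45 1.2 0.07 0.3 0 0 0;0.45 1.2 0.07 0.3 0 0 0;0.45 1.2 0.07 0.3 0 0 0;0.45 1.2 0.07 0.3 0 0 0"
}}

```text
t: 14.0
eef_pos: [0.5459, -0.1127, 0.065]
tool_rot: [0.274, -0.032, 0.961, 0.01]
contact_force: [-1.2, -0.9, 0.4]
gripper_width: 0.449
```

```bash
python3 st.py s10
```

```text
{'t': np.float64(14.0), 'q': array([ 0.929,  0.578, -0.905,  2.309,  1.964,  0.307, -0.024]), 'contact_force': array([-1.161, -0.878,  0.407]), 'gripper_width': np.float64(0.449)}
tcp chute mm [-38.2 -50.   65. ]
lean deg 31.778690043464053 toolz [ 0.527  0.005 -0.85 ] tooly [-0.006  1.     0.002]
white right lane n 810 x [-44.  54.] y [-89. -16.] z [ 58.  79. 100.]
```

View pics/s10.png

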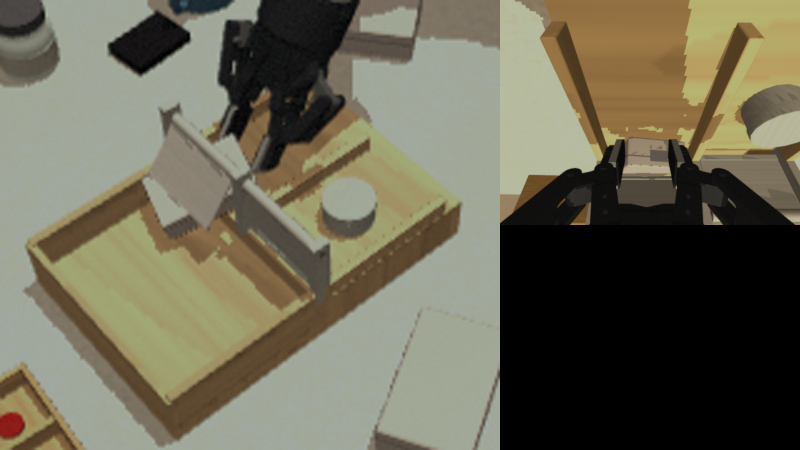

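```bash
cat > tilt.py <<'E'
from h import *
q,d=vision.read_camera("scene");C=toc(cloud("scene",d))*1000;pf=q.astype(float);sat=(pf.max(-1)-pf.min(-1))/(pf.max(-1)+1)
m=(sat<.2)&(pf.max(-1)>80)&(C[...,1]<-22)&(C[...,1]>-78)&(C[...,2]>26)&(C[...,0]>-60)&(C[...,0]<150)
for a in range(-60,145,6):
    k=m&(C[...,0]>=a)&(C[...,0]<a+6)
    if k.sum()>3: print(a+3,k.sum(),'z',np.percentile(C[k][:,2],[5,50,95]).round())
E
python3 tilt.py
```

```text
-45 17 z [ 91.  98. 102.]
-39 26 z [78. 87. 94.]
-33 45 z [77. 80. 83.]
-27 38 z [77. 79. 81.]
-21 22 z [77. 79. 80.]
-3 22 z [113. 115. 117.]
3 105 z [104. 114. 118.]
9 94 z [ 96. 101. 108.]
15 92 z [88. 93. 98.]
21 84 z [80. 85. 90.]
27 86 z [73. 77. 82.]
33 84 z [66. 70. 75.]
39 60 z [61. 63. 67.]
45 55 z [58. 62. 65.]
51 36 z [57. 61. 63.]
57 7 z [56. 59. 61.]
```

The case is tipping: its top falls from z=80 at the tail to 60 at the nose, about 13°. The fingers still sit on the tail face, so I'll continue.

Emit:
{"method": "move_arm", "body": {
  "increments": "0.45 1.4 0.09 0.3 0 0 0;0.45 1.4 0.09 0.3 0 0 0;0.45 1.4 0.09 0.3 0 0 0;0.45 1.4 0.09 0.3 0 0 0;0.45 1.4 0.09 0.2 0 0 0;0.45 1.4 0.09 0 0 0 0;0.45 1.4 0.09 0 0 0 0;0.45 1.4 0.09 0 0 0 0"
}}

```text
t: 15.15
eef_pos: [0.5571, -0.112, 0.0664]
tool_rot: [0.274, -0.032, 0.961, 0.01]
contact_force: [-0.6, -0.2, 1.4]
gripper_width: 0.45
```

```bash
python3 st.py s11;python3 tilt.py
```

```text
{'t': np.float64(15.15), 'q': array([ 9.000e-01,  5.770e-01, -8.810e-01,  2.287e+00,  1.932e+00,
        2.960e-01,  1.000e-03]), 'contact_force': array([-0.574, -0.216,  1.444]), 'gripper_width': np.float64(0.45)}
tcp chute mm [-27.  -49.9  66.4]
lean deg 31.776727880096228 toolz [ 0.527  0.005 -0.85 ] tooly [-0.006  1.     0.002]
white right lane n 847 x [-32.  62.] y [-89. -17.] z [49. 73. 99.]
-39 7 z [ 61. 103. 104.]
-33 16 z [ 88.  97. 102.]
-27 27 z [76. 85. 93.]
-21 27 z [79. 82. 85.]
-3 28 z [112. 116. 118.]
3 112 z [102. 113. 118.]
9 96 z [ 94. 100. 106.]
15 100 z [84. 90. 95.]
21 87 z [75. 81. 86.]
27 91 z [67. 72. 77.]
33 84 z [58. 63. 68.]
39 55 z [56. 59. 61.]
45 55 z [54. 56. 59.]
51 50 z [51. 54. 57.]
57 44 z [50. 52. 55.]
63 21 z [47. 49. 53.]
```

View pics/s11.png

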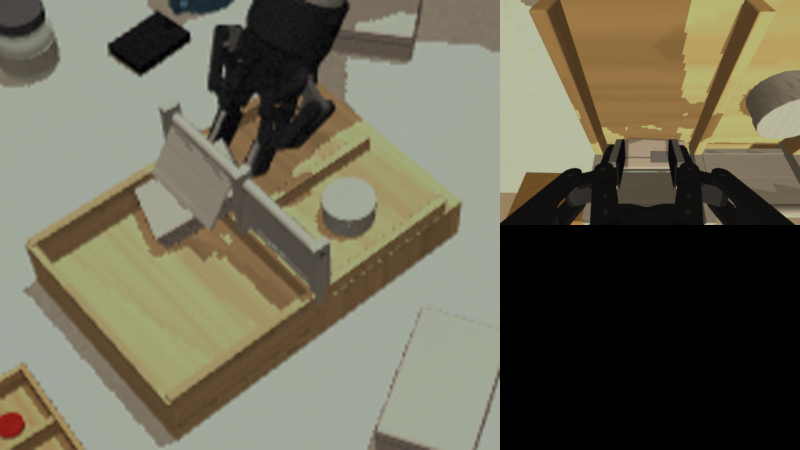

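Nose is on the tray floor and tilt is about 21°. Pushing on and lowering slightly as the tail comes down.

Emit:
{"method": "move_arm", "body": {
  "increments": "0.45 2.5 0.15 -0.2 0 0 0;0.45 2.5 0.15 -0.3 0 0 0;0.45 2.5 0.15 -0.3 0 0 0;0.45 2.5 0.15 -0.4 0 0 0;0.45 2.5 0.15 -0.4 0 0 0;0.45 2.5 0.15 -0.4 0 0 0;0.45 2.5 0.15 -0.4 0 0 0;0.45 2.5 0.15 -0.4 0 0 0"
}}

```text
t: 16.3
eef_pos: [0.5772, -0.1108, 0.0636]
tool_rot: [0.274, -0.032, 0.961, 0.01]
contact_force: [-0.9, 0.7, 0.3]
gripper_width: 0.447
```

```bash
python3 st.py s12;python3 tilt.py
```

```text
{'t': np.float64(16.3), 'q': array([ 0.854,  0.593, -0.848,  2.248,  1.896,  0.295,  0.032]), 'contact_force': array([-0.907,  0.694,  0.292]), 'gripper_width': np.float64(0.447)}
tcp chute mm [ -6.9 -50.   63.6]
lean deg 31.77527159564634 toolz [ 0.527  0.005 -0.85 ] tooly [-0.006  1.     0.002]
white right lane n 947 x [-14.  83.] y [-90. -17.] z [48. 72. 99.]
-15 15 z [ 94.  98. 103.]
-3 30 z [113. 116. 118.]
3 98 z [105. 114. 117.]
9 94 z [ 98. 103. 108.]
15 83 z [ 91.  95. 100.]
21 80 z [85. 88. 92.]
27 88 z [77. 81. 87.]
33 82 z [71. 74. 79.]
39 82 z [61. 67. 73.]
45 62 z [57. 61. 65.]
51 61 z [54. 59. 63.]
57 58 z [53. 57. 60.]
63 50 z [52. 55. 59.]
69 54 z [49. 53. 56.]
75 45 z [47. 51. 54.]
81 28 z [47. 50. 53.]
87 6 z [47. 49. 50.]
```

View pics/s12.png

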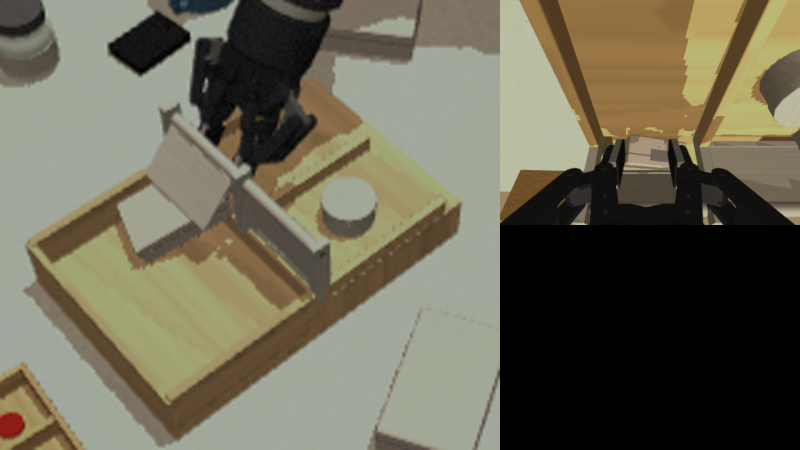

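Emit:
{"method": "move_arm", "body": {
  "increments": "0.45 1.8 0.11 -0.5 0 0 0;0.45 1.8 0.11 -0.5 0 0 0;0.45 1.8 0.11 -0.5 0 0 0;0.45 1.8 0.11 -0.5 0 0 0;0.45 1.8 0.11 -0.5 0 0 0;0.45 1.8 0.11 -0.5 0 0 0;0.45 1.8 0.11 -0.5 0 0 0;0.45 1.8 0.11 -0.5 0 0 0"
}}

```text
t: 17.45
eef_pos: [0.5904, -0.11, 0.0589]
tool_rot: [0.273, -0.032, 0.962, 0.01]
contact_force: [-8.4, -0.0, 1.9]
gripper_width: 0.447
```

```bash
python3 st.py s13;python3 tilt.py
```

```text
{'t': np.float64(17.45), 'q': array([ 0.826,  0.612, -0.828,  2.222,  1.878,  0.299,  0.049]), 'contact_force': array([-8.446, -0.03 ,  1.857]), 'gripper_width': np.float64(0.447)}
tcp chute mm [  6.3 -50.   58.9]
lean deg 31.67686132939643 toolz [ 0.525  0.005 -0.851] tooly [-0.005  1.     0.002]
white right lane n 1082 x [10. 96.] y [-89. -16.] z [47. 65. 99.]
-57 7 z [224. 224. 227.]
-9 6 z [ 99. 105. 107.]
-3 24 z [114. 116. 117.]
3 105 z [105. 114. 118.]
9 85 z [ 98. 103. 107.]
15 84 z [ 92.  96. 100.]
21 87 z [83. 89. 94.]
27 83 z [77. 81. 86.]
33 80 z [72. 75. 80.]
39 88 z [62. 69. 73.]
45 61 z [59. 62. 66.]
51 59 z [57. 61. 64.]
57 59 z [55. 59. 62.]
63 56 z [54. 58. 61.]
69 58 z [52. 56. 58.]
75 55 z [51. 55. 57.]
81 50 z [49. 52. 55.]
87 53 z [48. 51. 54.]
93 34 z [45. 49. 52.]
99 14 z [48. 49. 52.]
```

View pics/s13.png

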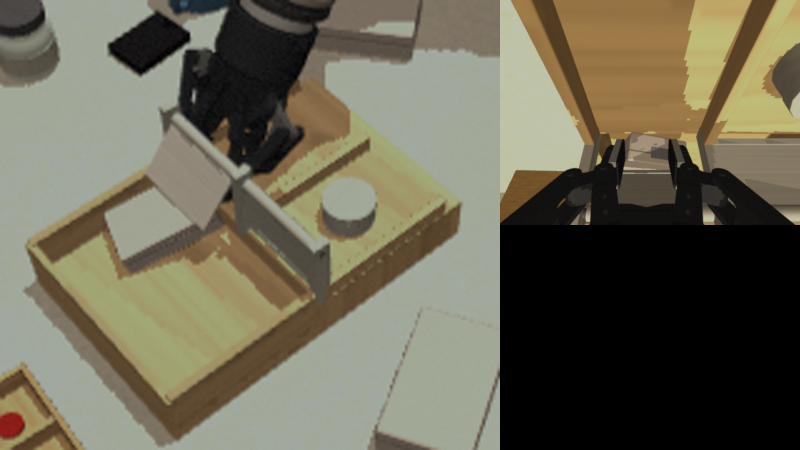

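The wrist shows -8 N in x, so a finger linkage is probably brushing a cheek or the bar. The case is at the sill edge, about 15° tilted. I'll back off a little and narrow the fingers.

Emit:
{"method": "move_arm", "body": {
  "increments": "0.45 -2 -0.12 0 0 0 0;0.45 -2 -0.12 0 0 0 0;0.15 -1 -0.06 0 0 0 0;0.15 0 0 0 0 0 0;0.15 0 0 0 0 0 0;0.15 0 0 0 0 0 0;0.15 0 0 0 0 0 0;0.15 0 0 0 0 0 0"
}}

```text
t: 18.6
eef_pos: [0.5865, -0.1103, 0.0597]
tool_rot: [0.274, -0.032, 0.961, 0.01]
contact_force: [-0.6, -0.2, 2.3]
gripper_width: 0.154
```

```bash
python3 st.py s14;python3 tilt.py
python3 - <<'E'
from h import *
p,d=vision.read_camera("wrist");cv2.imwrite("pics/w14.png",p[:,:,::-1])
E
```

```text
{'t': np.float64(18.6), 'q': array([ 0.838,  0.61 , -0.838,  2.231,  1.892,  0.302,  0.039]), 'contact_force': array([-0.591, -0.247,  2.289]), 'gripper_width': np.float64(0.154)}
tcp chute mm [  2.5 -50.   59.7]
lean deg 31.78740614744206 toolz [ 0.527  0.005 -0.85 ] tooly [-0.006  1.     0.002]
white right lane n 1181 x [ 10. 100.] y [-88. -16.] z [49. 63. 99.]
-9 9 z [ 99. 102. 105.]
-3 27 z [113. 115. 117.]
3 100 z [104. 114. 118.]
9 97 z [ 96. 101. 107.]
15 84 z [89. 93. 99.]
21 89 z [81. 86. 91.]
27 84 z [74. 78. 82.]
33 82 z [66. 71. 76.]
39 70 z [60. 64. 69.]
45 51 z [60. 62. 64.]
51 60 z [59. 61. 64.]
57 61 z [57. 60. 62.]
63 61 z [56. 58. 61.]
69 64 z [54. 57. 59.]
75 59 z [54. 56. 58.]
81 61 z [51. 54. 57.]
87 55 z [50. 53. 55.]
93 50 z [45. 51. 54.]
99 27 z [44. 51. 54.]
105 9 z [47. 50. 52.]
```

View pics/s14.png

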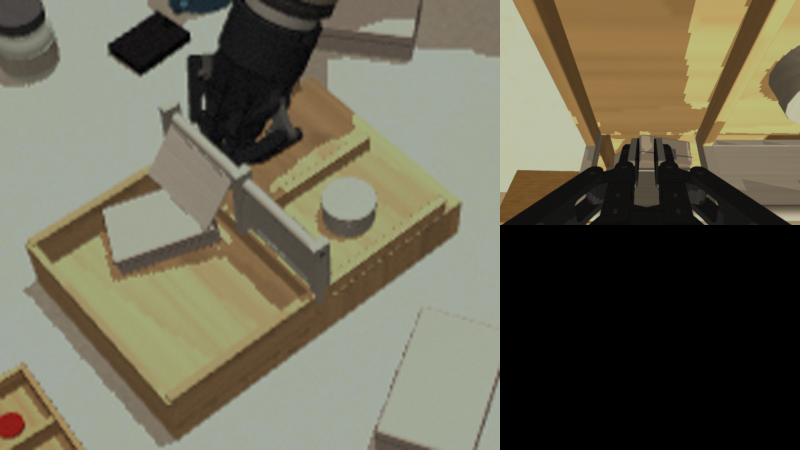

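View pics/w14.png

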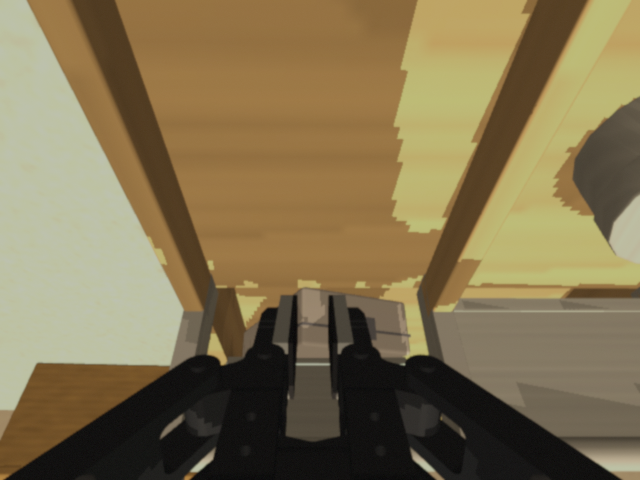

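Fingers now clear the cheeks. The tail is almost off (about 11° tilt). Leaning a bit further and pushing the last millimetres.

Emit:
{"method": "move_arm", "body": {
  "increments": "0.15 0.5 0.03 0 0.0006 -0.01 0;0.15 0.5 0.03 0 0.0006 -0.01 0;0.15 1 0.06 0 0.0006 -0.01 0;0.15 1 0.06 -0.2 0.0006 -0.01 0;0.15 1 0.06 -0.2 0.0006 -0.01 0;0.15 1 0.06 -0.2 0.0006 -0.01 0;0.15 1 0.06 -0.2 0.0006 -0.01 0;0.15 1 0.06 -0.2 0.0006 -0.01 0"
}}

```text
t: 19.8
eef_pos: [0.5935, -0.1099, 0.0586]
tool_rot: [0.312, -0.032, 0.949, 0.011]
contact_force: [-1.1, 0.1, -0.6]
gripper_width: 0.154
```

```bash
python3 st.py s15;python3 tilt.py
python3 - <<'E'
from h import *
p,d=vision.read_camera("wrist");cv2.imwrite("pics/w15.png",p[:,:,::-1])
E
```

```text
{'t': np.float64(19.8), 'q': array([ 0.957,  0.709, -0.983,  2.259,  2.13 ,  0.423, -0.115]), 'contact_force': array([-1.138,  0.122, -0.615]), 'gripper_width': np.float64(0.154)}
tcp chute mm [  9.5 -50.   58.6]
lean deg 36.40770319808857 toolz [ 0.594  0.005 -0.805] tooly [-0.006  1.     0.001]
white right lane n 1236 x [  9. 107.] y [-90. -16.] z [49. 63. 99.]
-9 9 z [ 99. 103. 105.]
-3 26 z [115. 116. 117.]
3 106 z [105. 114. 118.]
9 92 z [ 96. 101. 106.]
15 85 z [89. 93. 99.]
21 90 z [82. 86. 91.]
27 88 z [73. 78. 82.]
33 80 z [66. 71. 75.]
39 57 z [60. 64. 68.]
45 48 z [60. 63. 65.]
51 54 z [58. 61. 64.]
57 58 z [58. 60. 62.]
63 63 z [56. 59. 61.]
69 60 z [55. 57. 61.]
75 65 z [54. 56. 59.]
81 58 z [53. 55. 58.]
87 59 z [51. 54. 56.]
93 52 z [50. 53. 55.]
99 50 z [49. 53. 54.]
105 30 z [47. 50. 53.]
111 10 z [47. 49. 51.]
```

View pics/s15.png

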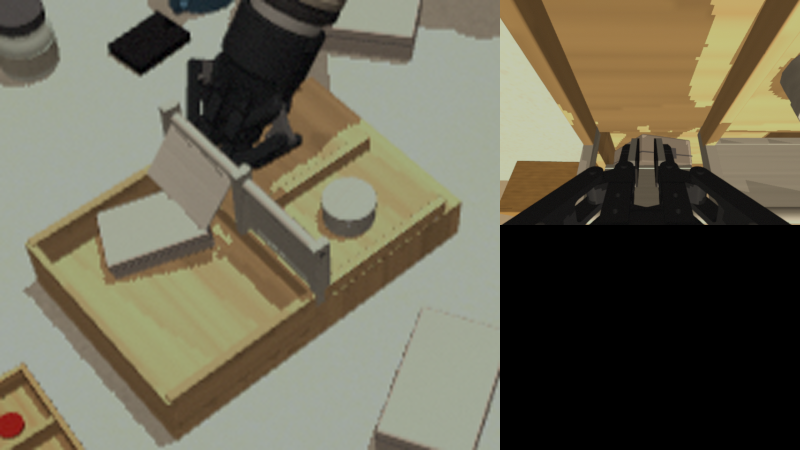

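View pics/w15.png

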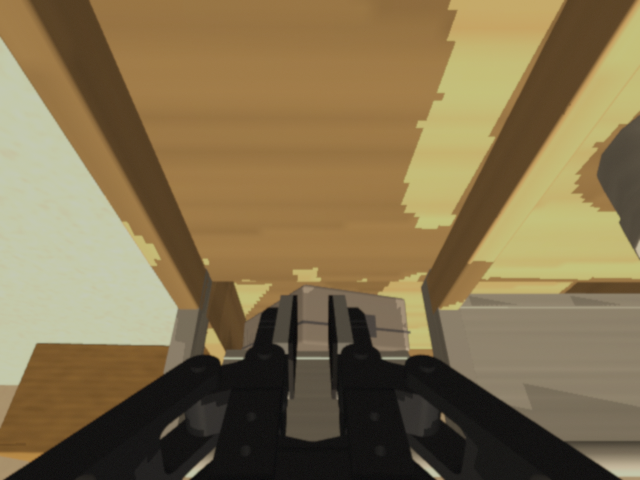

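The case looks yawed, so one tail corner may still be on the sill. I'll fit the case's top plane.

```bash
cat > fitc.py <<'E'
from h import *
q,d=vision.read_camera("scene");C=toc(cloud("scene",d))*1000;pf=q.astype(float);sat=(pf.max(-1)-pf.min(-1))/(pf.max(-1)+1)
m=(sat<.2)&(pf.max(-1)>90)&(C[...,1]<0)&(C[...,1]>-98)&(C[...,2]>44)&(C[...,2]<75)&(C[...,0]>44)&(C[...,0]<145)
v=C[m]
# exclude flap: robust plane by RANSAC
rng=np.random.default_rng(0);b=0
for i in range(400):
    s=v[rng.choice(len(v),3,False)];n=np.cross(s[1]-s[0],s[2]-s[0]);n/=np.linalg.norm(n)+1e-9
    if abs(n[2])<.85:continue
    k=abs((v-s[0])@n)<2
    if k.sum()>b:b=k.sum();K=k
u=v[K];c=u.mean(0);n=np.linalg.svd(u-c,full_matrices=False)[2][2];n*=np.sign(n[2]);print('n',len(v),b,'normal',n.round(3),'tilt deg',np.degrees(np.arccos(n[2])).round(1))
r=cv2.minAreaRect(u[:,:2].astype(np.float32));print(r,ang(r));print(np.round(cv2.boxPoints(r)),np.round(c))
for y in range(-90,0,10):
    w=u[(u[:,1]>=y)&(u[:,1]<y+10)]
    if len(w)>3:print('y',y+5,'x',w[:,0].min().round(),w[:,0].max().round())
E
python3 fitc.py
python3 - <<'E'
from h import *
p,d=vision.read_camera("top");cv2.imwrite("pics/t15.png",cv2.resize(p[150:285,290:400,::-1],None,fx=4,fy=4,interpolation=cv2.INTER_CUBIC))
E
```

```text
n 687 550 normal [ 0.207 -0.005  0.978] tilt deg 12.0
((68.08137512207031, -49.1403923034668), (57.507850646972656, 78.75743865966797), 62.531612396240234) -27.468384
[[ 20. -56.]
 [ 90. -93.]
 [116. -42.]
 [ 46.  -5.]] [ 74. -50.  57.]
y -85 x 71.0 95.0
y -75 x 47.0 100.0
y -65 x 45.0 105.0
y -55 x 44.0 110.0
y -45 x 44.0 113.0
y -35 x 44.0 109.0
y -25 x 44.0 85.0
y -15 x 45.0 66.0
```

View pics/t15.png

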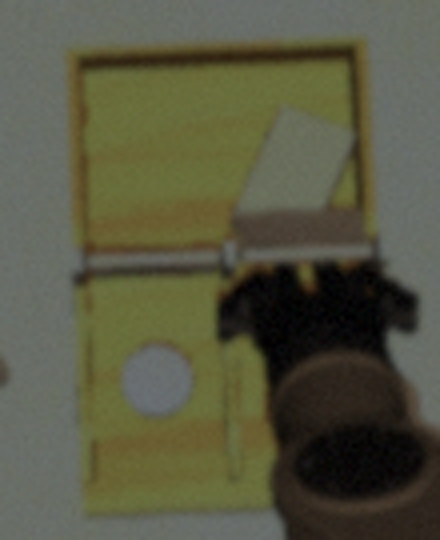

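The case is yawed about -27°, and its rear right corner (about x=10, y=-51) seems wedged between the two fingers. I'll open slightly, then withdraw a little and look.

Emit:
{"method": "move_arm", "body": {
  "increments": "0.28 0 0 0 0 0 0;0.28 0 0 0 0 0 0;0.28 -2 -0.12 0.3 0 0 0;0.28 -3 -0.18 0.3 0 0 0;0.28 -4 -0.24 0.3 0 0 0;0.28 -5 -0.3 0.3 0 0 0;0.28 -5 -0.3 0 0 0 0;0.28 -5 -0.3 0 0 0 0"
}}

```text
t: 21.1
eef_pos: [0.569, -0.1113, 0.0598]
tool_rot: [0.312, -0.032, 0.95, 0.011]
contact_force: [0.1, 0.3, -0.1]
gripper_width: 0.285
```

```bash
python3 st.py s16;python3 fitc.py
python3 - <<'E'
from h import *
p,d=vision.read_camera("wrist");cv2.imwrite("pics/w16.png",p[:,:,::-1])
E
```

```text
{'t': np.float64(21.1), 'q': array([ 1.007,  0.699, -1.015,  2.307,  2.165,  0.434, -0.142]), 'contact_force': array([ 0.104,  0.299, -0.081]), 'gripper_width': np.float64(0.285)}
tcp chute mm [-15.1 -50.   59.8]
lean deg 36.36427570810455 toolz [ 0.593  0.005 -0.805] tooly [-0.006  1.     0.001]
white right lane n 852 x [-25. 105.] y [-90. -17.] z [46. 49. 93.]
n 603 498 normal [ 0.    -0.006  1.   ] tilt deg 0.4
((66.86932373046875, -50.10927963256836), (57.390865325927734, 73.26570892333984), 64.93972778320312) -25.060265
[[ 22. -61.]
 [ 88. -92.]
 [112. -40.]
 [ 46.  -9.]] [ 73. -51.  49.]
y -85 x 70.0 91.0
y -75 x 46.0 96.0
y -65 x 44.0 102.0
y -55 x 45.0 106.0
y -45 x 44.0 111.0
y -35 x 44.0 103.0
y -25 x 44.0 84.0
y -15 x 45.0 65.0
```

View pics/s16.png

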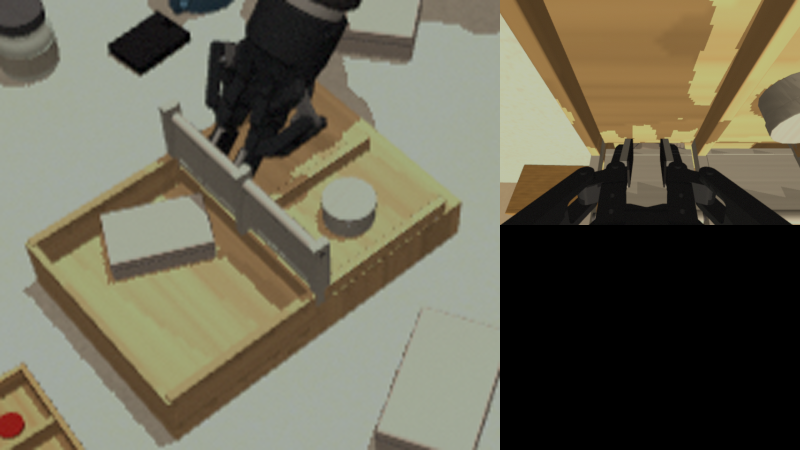

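View pics/w16.png

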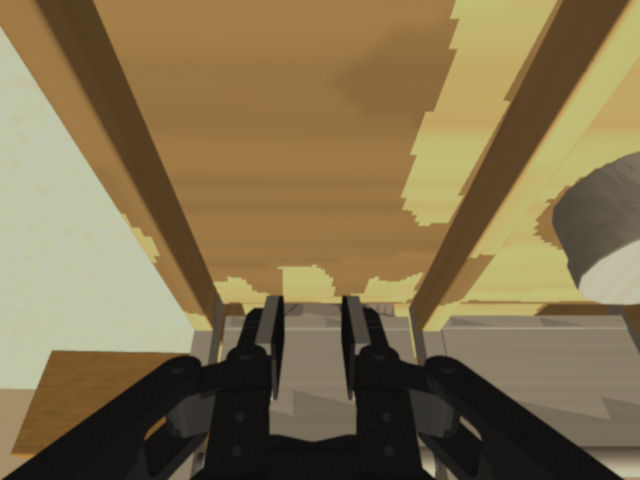

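The case now lies flat (tilt 0.4°, top at z=49) and the flap is shut. I'm pulling the fingers clear.

Emit:
{"method": "move_arm", "body": {
  "increments": "0.28 -4 -0.24 1 -0.001 0.015 0;0.28 -4 -0.24 1 -0.001 0.015 0;0.28 -4 -0.24 1 -0.001 0.015 0;0.28 -4 -0.24 1 -0.001 0.015 0;0.28 -4 -0.24 1 -0.001 0.015 0;0.28 -4 -0.24 1 -0.001 0.015 0;0.28 -3 -0.18 1 0 0 0;0.28 0 0 0 0 0 0"
}}

```text
t: 22.3
eef_pos: [0.5422, -0.1129, 0.0669]
tool_rot: [0.269, -0.032, 0.963, 0.01]
contact_force: [-0.2, -0.1, -0.5]
gripper_width: 0.279
```

```bash
python3 st.py s17;python3 fitc.py | head -3
python3 - <<'E'
from h import *
q,d=vision.read_camera("scene");C=toc(cloud("scene",d))*1000
m=(C[...,2]>60)&(C[...,2]<100)&(abs(C[...,0])<40)
for a,b in((-85,-15),(15,85)):
    k=m&(C[...,1]>a)&(C[...,1]<b)&(C[...,0]>-12);w=C[k];print('flap',a,np.polyfit(w[:,2],w[:,0],1).round(3),w[:,0].mean())
pf=q.astype(float);sat=(pf.max(-1)-pf.min(-1))/(pf.max(-1)+1)
t=(sat<.18)&(abs(C[...,2]-72)<5)&(C[...,1]>15)&(C[...,1]<85)&(C[...,0]<-20)&(C[...,0]>-150);print('tin',C[t].mean(0),'start -72.8 52.4')
E
```

```text
{'t': np.float64(22.3), 'q': array([ 0.91 ,  0.555, -0.878,  2.311,  1.934,  0.283, -0.006]), 'contact_force': array([-0.205, -0.136, -0.544]), 'gripper_width': np.float64(0.279)}
tcp chute mm [-42.  -49.9  66.9]
lean deg 31.20320643937978 toolz [ 0.518  0.004 -0.855] tooly [-0.006  1.     0.001]
white right lane n 859 x [-46. 106.] y [-90. -17.] z [46. 49. 94.]
n 605 487 normal [-0.005 -0.002  1.   ] tilt deg 0.3
((67.3675537109375, -50.591739654541016), (56.677528381347656, 72.01094818115234), 64.60824584960938) -25.391747
[[ 23. -61.]
flap -85 [0.005 0.928] 1.2902399367659505
flap 15 [-1.000e-03  1.484e+00] 1.3936885375901016
tin [-72.5475296   52.42396734  71.08051547] start -72.8 52.4
```

View pics/s17.png

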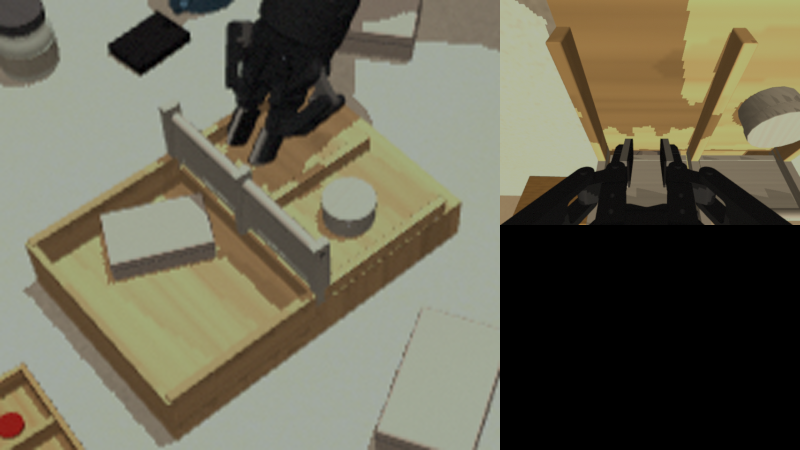

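All checks pass: the case is flat with its centre at about x=60 mm, both flaps are vertical, the tin hasn't moved and the fingers are free. Handing in.

```bash
python3 -c "
from station import bot
print(bot.hand_in())"
```

```text
the job is handed in; nothing more can be done
None
```

The badge case went in under the right-hand flap, dropped off the sill and now lies flat in the tray. I drew the fingers back and handed in at about 22 s.

**Last checks before handing in:**
- **Case:** its centre is about 60 mm past the flap line, tilted 0.3°, with its underside at about 23–24 mm.
- **Flaps:** both hang vertical.
- **Tin:** it moved less than 1 mm.
- **Robot:** the fingers are clear and the contact force is about zero (0.6 N).
- **Other things on the table:** I never reached near them, but I did not measure their positions again at the end.

**What went wrong on the way:**
- **First lean:** it ran into a joint limit and skewed the case to about -11°. I moved the arm into a different configuration in free air and carried on.
- **Force of about 8 N:** this came up near the sill, probably from the finger linkage touching a cheek. I backed off and narrowed the fingers.
- **Wedged corner:** one rear corner then seemed to catch between the fingers, until I opened them and pulled back.
- **Final angle:** the case lies turned about 25° in the tray, which the task does not restrict.

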